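# True a wheel to its high spot and set up the scribing straightedge

### The job

Get the wheel on the truing stand ready for scribing: put the hex key set that lies on the stand's deck away in the yellow tray, and turn the wheel slowly by its hub grip until its high spot stops right at the fixed pointer. Once it is there, lay the straightedge on the deck, flush against the fence with its ends level with the fence's ends, and then stand every brass weight that is out upright on the straightedge, centred across its width, with at least one on each side of its grip. Leave the wheel's high spot at the pointer and the other things on the bench alone.

Things in the scene. Friction and masses are not known exactly. Their poses are not given: they have to be found in the camera images.
- stand: Grey truing stand, bolted down. Origin on the hub axis at bench height, z up. A round foot (radius 66) carries the wheel; from it a deck 8 high runs out along the stand's own -y, spanning x -25 to 65 and y -55 to -320. On the deck a straight steel fence bar (18 wide, 220 long, top 8 above the deck) stands along y from y -316 to -96; its working face is at x = 42 and looks to -x. Pointer post (12 square, top at z 38, with a 6 high, 8 wide stud) at x 0, y -85.
- fence_mid (a point): Middle of the fence's working face, at its foot on the deck (stand frame 42, -206, 8).
- pointer_tip (a point): Tip of the fixed pointer, a small steel cone that points at the hub axis along the stand's +y, 67 from the axis, 27 above the bench.
- hub (a point): Point on the wheel's axis, 60 above the bench, stands still. The hub grip is a black bar 14 wide, 50 long, from 43 to 65 above the bench, centred on the axis; its length lies along the line from the hub to the high spot. Pinch it across its 14 mm width and turn. Below it: a boss of radius 22 (top at 44) and the wheel's face at 34.
- wheel (a joint): Angle of the aluminium wheel about its upright axis, rad, grows counterclockwise seen from above; turns endlessly with light friction (about 0.06 N m) and stays where it is left. Its zero has no meaning. To be turned slower than 2.5 rad/s.
- high_spot (a point): Crest of the wheel's high spot, 27 above the bench: the rim is round with radius 52 except for one smooth lobe, 82 degrees wide, whose crest stands 64 from the axis; it passes the pointer tip with a gap of 3.
- straightedge: Loose steel straightedge, 42 wide (x), 220 long (y), 6 thick, 0.3 kg, both long edges alike. Origin at the centre of its underside. In its middle a black grip rail, 14 wide (x), 32 long (y), top 30 above the underside. Lies on the bench beside the deck at the start.
- weight1: Brass hold-down weight, 0.5 kg, round, 40 across and 58 high; straight sides from 3 to about 30 above its foot, narrower neck and head above. Origin at the centre of its underside, z up. May be absent (two to four are out).
- weight2: Brass hold-down weight, 0.5 kg, round, 40 across and 58 high; straight sides from 3 to about 30 above its foot, narrower neck and head above. Origin at the centre of its underside, z up. May be absent (two to four are out).
- weight3: Brass hold-down weight, 0.5 kg, round, 40 across and 58 high; straight sides from 3 to about 30 above its foot, narrower neck and head above. Origin at the centre of its underside, z up. May be absent (two to four are out).
- weight4: Brass hold-down weight, 0.5 kg, round, 40 across and 58 high; straight sides from 3 to about 30 above its foot, narrower neck and head above. Origin at the centre of its underside, z up. May be absent (two to four are out).
- hex_keys: Folded hex key set, 26 wide (x), 85 long (y), 18 high, 0.08 kg, lying on the stand's deck. Origin at the centre of its underside.
- tray: Small yellow open tray, fixed, 110 (x) by 150 (y), 42 high, walls 3, floor 3. Origin at the centre of its underside.
- swab_tub: Tub of swabs, 58 across, 76 high; bystander.
- oil_bottle: Small amber dropper bottle, 35 across, 115 high; bystander.
- nippers: Blue-handled side cutters, 48 x 111 x 12; bystander.

How it is judged:
By the outcome, as a careful person would: the job done as asked, in the order asked, and still so for the second after the job is handed in, with the robot touching nothing.
Of weight1, weight2, weight3, weight4 only 2 to 4 are there at a start; the rules pass over those that are not, and their reading is None.
At some moment in a run one of straightedge may be knocked a few centimetres aside while the robot is not near it.
It also fails if it takes over 210 s, if anything falls off the work surface, if the arm or the gripper's body presses on something with over 40 N, if the wrist force passes 120 N, or if a joint passes its speed limit or range.

### The arm

A 6-joint arm with a two-finger parallel gripper is mounted at the origin on a cart in front of the work surface, level with it; the furniture and walls round the work are solid. World frame = base frame: x ahead of the robot, y to its left, z up, the work surface at z = 0. Lengths are in mm, angles in rad, forces in N, time in s.
With the tool pointing down it reaches from about 400 to 925 mm from the base axis. Payload 12.5 kg.
Tool frame: the origin (TCP) lies at the centre of the arm's flange, where the gripper is bolted on; the fingertips stand 190 mm ahead of it and the grasp point (between the pads) lies env.grip_point_offset ahead of it (env.grip_point_offset is the distance from the TCP to the grasp point, in mm); z points along the fingers, x is the direction in which the jaws open and shut, and the axes are right-handed (so a half turn about z gives the same grasp; the last joint's range is limited). The gripper opens to 95 mm and grips with 3 to 60 N. Pads are 20 mm wide; open, the fingers measure 119 mm over their backs; the gripper's body (75 mm by 180 mm) begins 59 mm behind the grasp point.
Start: joints at [-1.3, 0.491, 1.559, -0, 1.092, -0.106], TCP at [229.986, -581.147, 404.761] pointing down, gripper open.
Joint ranges: [-3.1, 3.1], [-0.84, 2.19], [0.05, 2.79], [-1.13, 4.28], [0.06, 2.93], [-2.69, 2.69]. Speed limits (rad/s): [2.22, 2.22, 2.79, 3.14, 3.14, 3.14].

### API

Orientations are given as [roll, pitch, yaw] about the fixed x, y, z axes, in that order (R = Rz(yaw) Ry(pitch) Rx(roll)).
In Python, from cell import state, read_camera, camera_model, job_done, env gives the robot as it stands.
- The arm moves only by the tool arm_command, never from a script. Its argument "steps" is a list of rows, each a list of 6 numbers: the shift along the tool's x, y, z in cm, then the turn, a rotation vector about the tool's x, y, z in degrees. In form: [[dx, dy, dz, rx, ry, rz], ...]. A call has 1 to 12 rows; each row is the pose to reach, as a shift and turn from the pose commanded when the call began, along the tool's axes at that moment; what a row does not reach only later rows make up. A row lasts 1/12 s, in which the tool goes at most 41.7 mm and 7.16 degrees, less where a joint would pass 70% of its speed; a pose out of reach is approached as far as the arm can. A call with a gripper value outside its range is refused whole. "jaw" is the finger opening in cm, from 0 to 9.51, set as the call begins (left out, the last holds). The fingers move at their own pace and stop on an object; the grip force is fixed at half the most. Time passes only in rows, so rows that repeat a pose let the fingers close. It gives the time, the measured TCP pose, the force and the opening at its end, in the units of the state.
- state(): the state, without advancing time (a new reading comes with each control period).
- read_camera(name): name is "side" or "top"; returns the picture (420x560x3 uint8, red, green, blue); there is no depth.
- camera_model(name): a dict with "K" (3x3 intrinsics, pixels), "xyz" and "rotation" of the camera in the world. Camera axes: x right, y up, looking along -z (the intrinsics and any distortion apply to the point x, -y, -z); pixel columns grow to the right and rows downward; lengths in mm; the calibration is good to about 2 mm. A picture is of the moment at which its call begins. camera_model takes no time and is no camera call.
- job_done(): hands the job in, once; it reports no verdict.
The state is a dict: "t": time; "joints": joint angles; "qvel": joint speeds; "tau": joint torques, N m; "eef_pos": TCP position; "tcp_rot": TCP orientation; "ft_force": force on the tool from outside, world axes, zero at the start; "moment": the same for the moment, N m; "opening": opening from 0.0 (shut) to 1.0 (fully open).
Only numpy, scipy, OpenCV 4.12 (cv2) and the standard library are available. Lean on these libraries where they do the work, as an engineer would, in place of code of your own. Each camera call takes 0.05 s, during which the arm holds its last target. There are 200 camera calls.

## Working session

There is one attempt and no reset: what is moved stays moved. The work goes in short steps, Python scripts to look and compute and a tool call to move; the robot and the scene stay as the last step left them, time stands still between calls to the robot, and variables do not carry over. Pictures are saved under pics/ and viewed, about 12 in all and at most 16, crops included, and the job is handed in when it is done.

Besides the shell and the picture viewer there is one more tool, called as name(argument=value, ...), one argument or row to a line, values as JSON. arm_command: Moves the arm, as the interface text tells. Its arguments: {"type":"object","properties":{"steps":{"type":"array"},"jaw":{"type":"number"}},"required":["steps"]}

```bash
mkdir -p pics; ls
python3 - <<'E'
from cell import *
import cv2
for n in("top","side"):
    cv2.imwrite(f"pics/{n}0.png",cv2.resize(read_camera(n)[:,:,::-1],(800,600),interpolation=cv2.INTER_CUBIC))
    print(n,camera_model(n))
print(state(),env.grip_point_offset)
E
```

```text
pics
top {'K': array([[497.44511543,   0.        , 280.05844403],
       [  0.        , 497.44511543, 209.16004983],
       [  0.        ,   0.        ,   1.        ]]), 'xyz': array([ 290.34266415,   15.24099454, 1672.65153815]), 'rotation': array([ 0.16469235, -0.00544398, -1.54454953])}
side {'K': array([[537.37323948,   0.        , 271.06501329],
       [  0.        , 537.37323948, 212.12642823],
       [  0.        ,   0.        ,   1.        ]]), 'xyz': array([ 698.17044546, 1611.12187049,  797.80324539]), 'rotation': array([1.12988282, 0.00847824, 3.04650867])}
{'t': 0.1, 'joints': array([-1.29960094e+00,  4.91504684e-01,  1.55938965e+00, -3.99296482e-07,
        1.09172507e+00, -1.05614143e-01]), 'qvel': array([-0.00044137, -0.00066285, -0.00167933, -0.00091407, -0.00075877,
       -0.00139784]), 'tau': array([ 4.06428793e-03, -6.13623977e+01, -2.58605272e+01,  6.94578071e-02,
        4.70231683e-02, -3.34045819e-05]), 'eef_pos': array([ 229.97767221, -581.11989953,  404.21634103]), 'tcp_rot': array([-3.14148477e+00,  1.02106555e-03, -1.19398656e+00]), 'ft_force': array([-0.57029253, -0.00943572, -0.25340925]), 'moment': array([ 0.02781391,  0.01961444, -0.0283049 ]), 'opening': 0.9972612682043387} 171.3
```

View pics/top0.png

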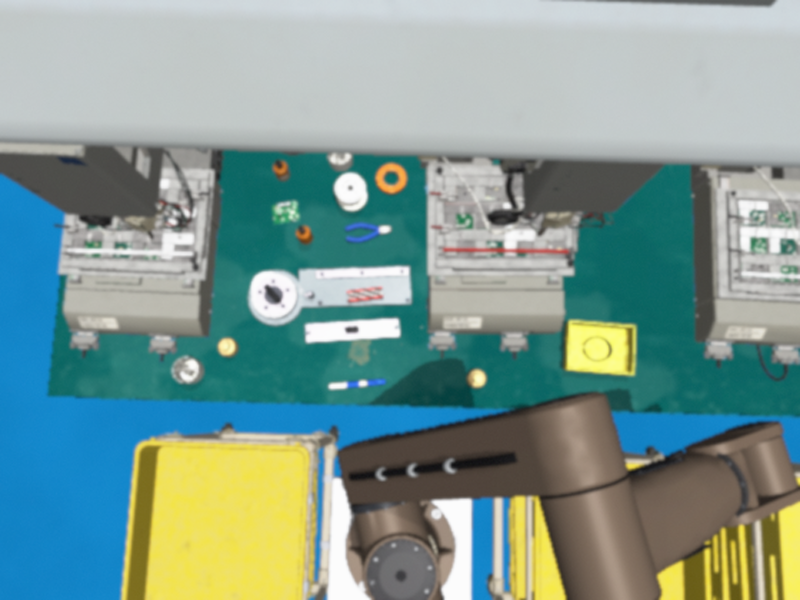

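View pics/side0.png

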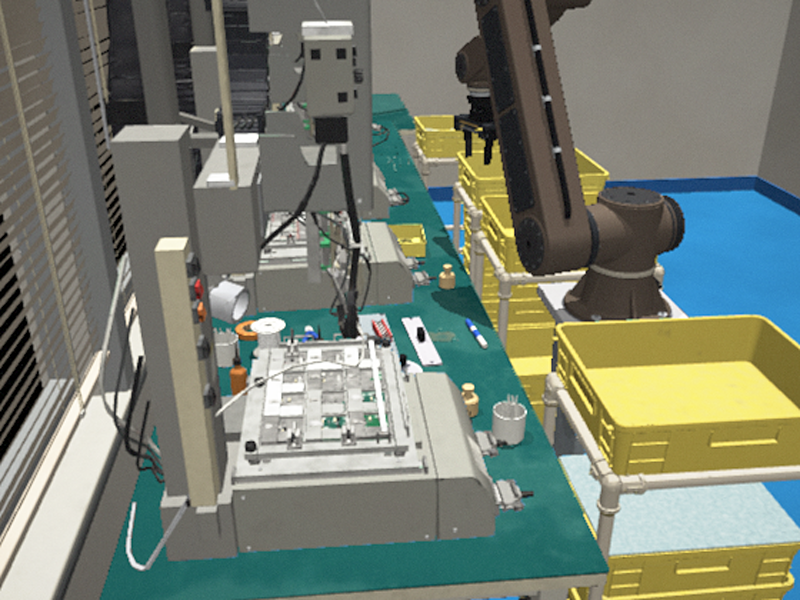

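The top view shows the stand (hub near 273,296), hex keys (365,295), straightedge (352,330), tray (600,347) and two weights (227,347 and 477,378). I'll zoom in to measure them and to look for more weights.

```bash
cat > h.py <<'E'
from cell import *
import numpy as np, cv2
from scipy.spatial.transform import Rotation as R
def cam(n):
    m=camera_model(n); return m["K"],np.array(m["xyz"]),R.from_euler("xyz",m["rotation"]).as_matrix()
def proj(p,n="top"):
    K,c,r=cam(n); q=(np.atleast_2d(p)-c)@r; q=q*[1,-1,-1]; u=q@K.T; return u[:,:2]/u[:,2:]
def unproj(uv,z,n="top"):
    K,c,r=cam(n); uv=np.atleast_2d(uv); d=np.c_[uv,np.ones(len(uv))]@np.linalg.inv(K).T*[1,-1,-1]@r.T
    return c+d*((np.asarray(z)-c[2])/d[:,2])[:,None]
def crop(n,x0,y0,x1,y1,s,name,im=None):
    im=read_camera(n) if im is None else im
    cv2.imwrite(f"pics/{name}.png",cv2.resize(im[y0:y1,x0:x1,::-1],None,fx=s,fy=s,interpolation=cv2.INTER_CUBIC)); return im
E
python3 - <<'E'
from h import *
im=crop("top",150,105,310,225,5,"c1"); np.save("top0.npy",im)
# robot base check
print(proj([[0,0,0],[600,0,0]])*800/560)
for nm,u,z in(("hub",(273,296),65),("w1",(227,347),58),("w2",(477,378),58),("tray",(600,347),42)):
    print(nm,unproj(np.array(u)*.7,[z]))
E
```

```text
[[399.42274345 547.57024047]
 [406.04004073 285.96393483]]
hub [[556.26774315 304.92036843  65.        ]]
w1 [[437.045555   404.14047911  58.        ]]
w2 [[ 381.95513838 -165.25344643   58.        ]]
tray [[ 461.47525653 -449.87064249   42.        ]]
```

View pics/c1.png

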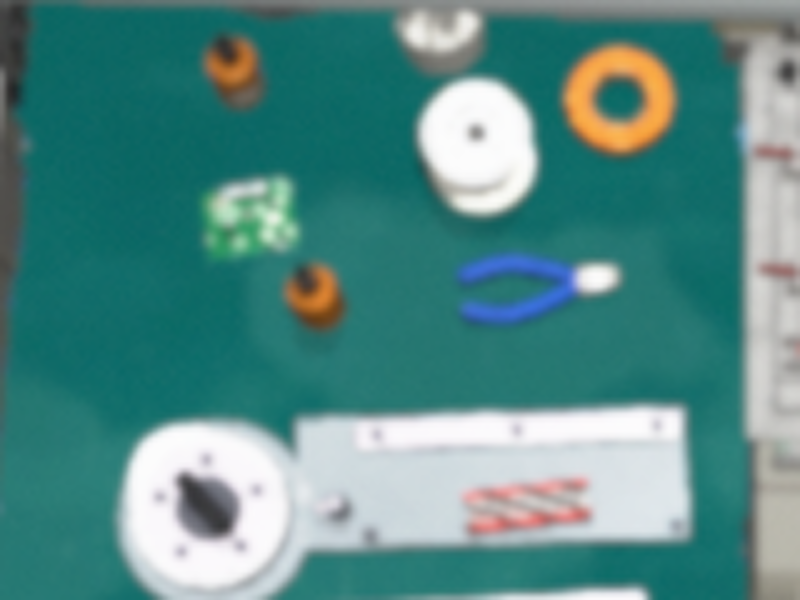

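Crop 1: the wheel is at about (205,505), with its lobe pointing up and left. The pointer post is at (335,508), the hex keys at (527,505), and the fence runs from (357,435) to (684,423). Next, a crop of the lower strip plus the tray.

Run:
```python
from h import *
im=np.load("top0.npy")
a=cv2.resize(im[215:290,110:310],None,fx=4,fy=4,interpolation=cv2.INTER_CUBIC)
b=cv2.resize(im[215:290,310:510],None,fx=4,fy=4,interpolation=cv2.INTER_CUBIC)
cv2.imwrite("pics/c2.png",np.vstack([a,b])[:,:,::-1])
```

```text
(no output)
```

View pics/c2.png

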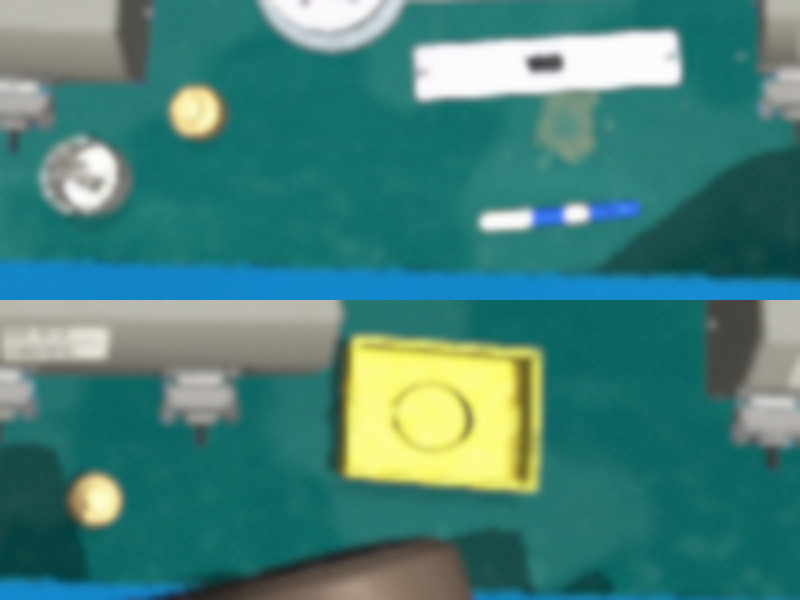

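```bash
cat >> h.py <<'E'
from scipy.optimize import least_squares
def fit(local,pix,guess,n="top",symm=False):
    local=np.array(local,float); pix=np.array(pix,float)
    def w(p):
        c,s=np.cos(p[2]),np.sin(p[2]); return np.c_[p[0]+c*local[:,0]-s*local[:,1],p[1]+s*local[:,0]+c*local[:,1],local[:,2]]
    r=least_squares(lambda p:(proj(w(p),n)-pix).ravel(),guess,x_scale=[10,10,.1]); return r.x,np.round(r.fun.reshape(-1,2),2)
def rect(w,l,z): return [(w/2,l/2,z),(w/2,-l/2,z),(-w/2,-l/2,z),(-w/2,l/2,z)]
def c1(p): return (np.array(p)+.5)/5-.5+[150,105]
def c2(p): return (np.array(p)+.5)/4-.5+[110,215]
def c2b(p): return (np.array(p)-[0,300]+.5)/4-.5+[310,215]
E
python3 - <<'E'
from h import *
np.set_printoptions(precision=3,suppress=True)
print("stand",*fit([(65,-320,8),(-25,-320,8),(60,-96,16),(60,-316,16),(42,-316,16),(42,-96,16),(0,-85,44)],c1([(687,405),(691,540),(357,420),(683,407),(685,440),(357,452),(337,507)]),[556,305,0]))
print("se",*fit(rect(42,220,6),c2([(414,45),(679,30),(682,82),(416,101)]),[480,120,0]))
print("rail",unproj(c2([(545,63)]),30))
print("hex",*fit(rect(26,85,26),c1([(463,492),(586,478),(590,522),(470,532)]),[556,100,0]))
print("tray",*fit(rect(110,150,42),c2b([(350,335),(542,348),(538,493),(342,475)]),[460,-450,0]))
print("w",unproj(c2([(197,112)]),28),unproj(c2b([(96,499)]),28))
print("grip",unproj(c1([(183,478),(232,535)]),65), "rim-ish",unproj(c1([(130,440)]),34))
print("nadir",proj([[290,15,0]]))
E
```

```text
stand [562.274 307.089   0.066] [[-0.07  0.36]
 [ 0.24 -0.67]
 [ 0.15  0.78]
 [-0.33  0.95]
 [-0.51 -0.46]
 [ 0.26 -0.42]
 [ 0.26 -0.51]]
se [490.692 124.265   0.091] [[ 0.57  0.78]
 [-0.62  0.38]
 [-0.56 -0.28]
 [ 0.61 -0.85]]
rail [[488.975 125.132  30.   ]]
hex [573.335  97.7     0.131] [[-0.1   0.29]
 [ 0.46  0.52]
 [ 0.44 -0.7 ]
 [-0.79 -0.12]]
tray [ 462.02  -451.097   -0.057] [[ 1.23  0.96]
 [-1.49  1.49]
 [-1.48 -1.5 ]
 [ 1.74 -0.85]]
w [[440.68  411.509  28.   ]] [[ 384.371 -167.695   28.   ]]
grip [[579.113 322.278  65.   ]
 [542.122 288.106  65.   ]] rim-ish [[609.601 365.182  34.   ]]
nadir [[277.383 291.941]]
```

```bash
cat >> h.py <<'E'
def plan(targets,start=None):
    """targets: (x,y,z,yawdeg) of TCP; prints tool-frame shift in cm and rz deg, chained"""
    if start is None:
        s=state(); start=(*s["eef_pos"],np.degrees(s["tcp_rot"][2]))
    p=np.array(start,float)
    for t in targets:
        t=np.array(t,float); a=np.radians(p[3]); d=t[:3]-p[:3]
        print(tuple(t),"->",np.round([(np.cos(a)*d[0]+np.sin(a)*d[1])/10,(np.sin(a)*d[0]-np.cos(a)*d[1])/10,-d[2]/10,0,0,(p[3]-t[3]+180)%360-180],2).tolist()); p=t
E
python3 - <<'E'
from h import *
print(unproj(c2b([(200,440),(160,370),(343,370)]),30))
plan([(360,-330,450,-30),(440,60,450,7.5),(573.3,97.7,300,7.5),(573.3,97.7,201,7.5)],(230,-581.15,404.76,-68.41))
E
```

```text
[[ 435.07805464 -253.0264833    30.        ]
 [ 492.40181639 -219.76272058   30.        ]
 [ 496.49734066 -372.00275749   30.        ]]
(np.float64(360.0), np.float64(-330.0), np.float64(450.0), np.float64(-30.0)) -> [-18.57, -21.33, -4.52, 0.0, 0.0, -38.41]
(np.float64(440.0), np.float64(60.0), np.float64(450.0), np.float64(7.5)) -> [-12.57, -37.77, -0.0, 0.0, 0.0, -37.5]
(np.float64(573.3), np.float64(97.7), np.float64(300.0), np.float64(7.5)) -> [13.71, -2.0, 15.0, 0.0, 0.0, 0.0]
(np.float64(573.3), np.float64(97.7), np.float64(201.0), np.float64(7.5)) -> [0.0, 0.0, 9.9, 0.0, 0.0, 0.0]
```

arm_command(
  steps=[
    [-18.57, -21.33, -4.52, 0, 0, -38.41],
    [-18.57, -21.33, -4.52, 0, 0, -38.41],
    [-18.57, -21.33, -4.52, 0, 0, -38.41],
    [-18.57, -21.33, -4.52, 0, 0, -38.41],
    [-18.57, -21.33, -4.52, 0, 0, -38.41],
    [-18.57, -21.33, -4.52, 0, 0, -38.41],
    [-18.57, -21.33, -4.52, 0, 0, -38.41],
    [-18.57, -21.33, -4.52, 0, 0, -38.41],
    [-18.57, -21.33, -4.52, 0, 0, -38.41],
    [-18.57, -21.33, -4.52, 0, 0, -38.41],
    [-18.57, -21.33, -4.52, 0, 0, -38.41],
    [-18.57, -21.33, -4.52, 0, 0, -38.41],
  ],
  jaw=4.6,
)

```text
t: 1.15
eef_pos: [359.5, -331.0, 449.5]
tcp_rot: [-3.141, 0.001, -0.525]
ft_force: [-0.2, 0.4, -0.3]
opening: 0.486
```

arm_command(
  steps=[
    [-12.57, -37.77, 0, 0, 0, -37.5],
    [-12.57, -37.77, 0, 0, 0, -37.5],
    [-12.57, -37.77, 0, 0, 0, -37.5],
    [-12.57, -37.77, 0, 0, 0, -37.5],
    [-12.57, -37.77, 0, 0, 0, -37.5],
    [-12.57, -37.77, 0, 0, 0, -37.5],
    [-12.57, -37.77, 0, 0, 0, -37.5],
    [-12.57, -37.77, 0, 0, 0, -37.5],
    [-12.57, -37.77, 0, 0, 0, -37.5],
    [-12.57, -37.77, 0, 0, 0, -37.5],
    [-12.57, -37.77, 0, 0, 0, -37.5],
    [-12.57, -37.77, 0, 0, 0, -37.5],
  ],
)

```text
t: 2.15
eef_pos: [440.3, 60.2, 449.5]
tcp_rot: [3.141, 0.001, 0.132]
ft_force: [-0.0, 0.1, 0.2]
opening: 0.485
```

arm_command(
  steps=[
    [13.71, -2, 15, 0, 0, 0],
    [13.71, -2, 15, 0, 0, 0],
    [13.71, -2, 15, 0, 0, 0],
    [13.71, -2, 15, 0, 0, 0],
    [13.71, -2, 15, 0, 0, 0],
    [13.71, -2, 15, 0, 0, 0],
    [13.71, -2, 15, 0, 0, 0],
    [13.71, -2, 15, 0, 0, 0],
    [13.71, -2, 15, 0, 0, 0],
    [13.71, -2, 15, 0, 0, 0],
  ],
)

```text
t: 2.98
eef_pos: [572.8, 96.9, 301.6]
tcp_rot: [3.141, -0.002, 0.13]
ft_force: [-0.6, 0.3, -0.4]
opening: 0.484
```

Run:
```python
from h import *
print(proj([[573,98,26],[573,98,110]],"side"),proj([[573,98,26],[573,98,110]],"top"))
a=read_camera("side"); b=read_camera("top")
A=cv2.resize(a[140:290,200:350],(600,600),interpolation=cv2.INTER_CUBIC)
cv2.imwrite("pics/s1.png",A[:,:,::-1])
```

```text
[[267.11688201 227.97457018]
 [266.80232697 203.82145587]] [[254.96450216 205.8895341 ]
 [253.79816786 201.40424557]]
```

View pics/s1.png

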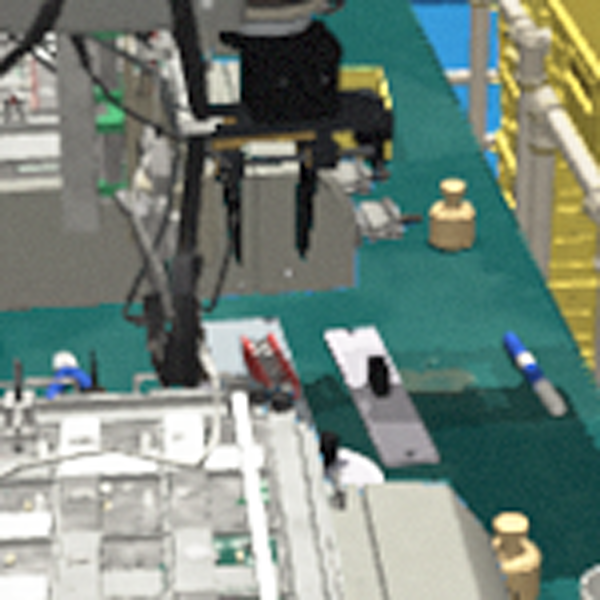

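Side crop: the fingers at (235,255) and (305,255) straddle the hex keys at (270,362), which agrees with the prediction. The gripper body's long side lies along the jaw axis. Descending to grip.

arm_command(
  steps=[
    [0, 0, 2, 0, 0, 0],
    [0, 0, 4, 0, 0, 0],
    [0, 0, 6, 0, 0, 0],
    [0, 0, 8, 0, 0, 0],
    [0, 0, 9, 0, 0, 0],
    [0, 0, 9.5, 0, 0, 0],
    [0, 0, 9.9, 0, 0, 0],
    [0, 0, 9.9, 0, 0, 0],
    [0, 0, 9.9, 0, 0, 0],
  ],
)

```text
t: 3.83
eef_pos: [573.5, 97.7, 201.7]
tcp_rot: [3.141, -0.001, 0.131]
ft_force: [0.9, -0.1, -0.4]
opening: 0.483
```

arm_command(
  steps=[
    [0, 0, 0, 0, 0, 0],
    [0, 0, 0, 0, 0, 0],
    [0, 0, 0, 0, 0, 0],
    [0, 0, 0, 0, 0, 0],
    [0, 0, 0, 0, 0, 0],
    [0, 0, 0, 0, 0, 0],
    [0, 0, 0, 0, 0, 0],
    [0, 0, 0, 0, 0, 0],
    [0, 0, -1, 0, 0, 0],
    [0, 0, -2, 0, 0, 0],
    [0, 0, -3, 0, 0, 0],
    [0, 0, -4, 0, 0, 0],
  ],
  jaw=0.5,
)

```text
t: 4.83
eef_pos: [573.3, 97.7, 242.2]
tcp_rot: [3.141, -0.0, 0.131]
ft_force: [-0.4, 0.1, 0.0]
opening: 0.27
```

Run:
```python
from h import *
s=state();print(s["opening"]*95,s["eef_pos"])
plan([(440,60,450,7.5),(370,-330,450,-3.3),(459,-451,300,-3.3),(459,-451,204,-3.3)],(573.3,97.7,241,7.5))
```

```text
25.664895229330977 [573.31798644  97.67607395 242.18523711]
(np.float64(440.0), np.float64(60.0), np.float64(450.0), np.float64(7.5)) -> [-13.71, 2.0, -20.9, 0.0, 0.0, 0.0]
(np.float64(370.0), np.float64(-330.0), np.float64(450.0), np.float64(-3.3)) -> [-12.03, 37.75, -0.0, 0.0, 0.0, 10.8]
(np.float64(459.0), np.float64(-451.0), np.float64(300.0), np.float64(-3.3)) -> [9.58, 11.57, 15.0, 0.0, 0.0, 0.0]
(np.float64(459.0), np.float64(-451.0), np.float64(204.0), np.float64(-3.3)) -> [0.0, -0.0, 9.6, 0.0, 0.0, 0.0]
```

arm_command(
  steps=[
    [-3, 0.5, -5, 0, 0, 0],
    [-6, 1, -10, 0, 0, 0],
    [-9, 1.4, -14, 0, 0, 0],
    [-11, 1.7, -17, 0, 0, 0],
    [-13.71, 2, -20.9, 0, 0, 0],
    [-13.71, 2, -20.9, 0, 0, 0],
    [-13.71, 2, -20.9, 0, 0, 0],
    [-13.71, 2, -20.9, 0, 0, 0],
    [-13.71, 2, -20.9, 0, 0, 0],
    [-13.71, 2, -20.9, 0, 0, 0],
  ],
)

```text
t: 5.67
eef_pos: [440.3, 60.0, 449.0]
tcp_rot: [-3.141, 0.002, 0.131]
ft_force: [0.6, -0.3, -1.0]
opening: 0.268
```

arm_command(
  steps=[
    [-12.03, 37.75, 0, 0, 0, 10.8],
    [-12.03, 37.75, 0, 0, 0, 10.8],
    [-12.03, 37.75, 0, 0, 0, 10.8],
    [-12.03, 37.75, 0, 0, 0, 10.8],
    [-12.03, 37.75, 0, 0, 0, 10.8],
    [-12.03, 37.75, 0, 0, 0, 10.8],
    [-12.03, 37.75, 0, 0, 0, 10.8],
    [-12.03, 37.75, 0, 0, 0, 10.8],
    [-12.03, 37.75, 0, 0, 0, 10.8],
    [-12.03, 37.75, 0, 0, 0, 10.8],
    [-12.03, 37.75, 0, 0, 0, 10.8],
    [-12.03, 37.75, 0, 0, 0, 10.8],
  ],
)

```text
t: 6.67
eef_pos: [370.1, -331.4, 448.0]
tcp_rot: [-3.139, 0.002, -0.06]
ft_force: [0.5, -0.1, -0.5]
opening: 0.269
```

arm_command(
  steps=[
    [9.58, 11.57, 15, 0, 0, 0],
    [9.58, 11.57, 15, 0, 0, 0],
    [9.58, 11.57, 15, 0, 0, 0],
    [9.58, 11.57, 15, 0, 0, 0],
    [9.58, 11.57, 15, 0, 0, 0],
    [9.58, 11.57, 15, 0, 0, 0],
    [9.58, 11.57, 15, 0, 0, 0],
    [9.58, 11.57, 15, 0, 0, 0],
    [9.58, 11.57, 15, 0, 0, 0],
    [9.58, 11.57, 15, 0, 0, 0],
  ],
)

```text
t: 7.5
eef_pos: [458.9, -450.1, 301.8]
tcp_rot: [3.14, -0.001, -0.057]
ft_force: [-0.2, -0.3, -0.4]
opening: 0.271
```

arm_command(
  steps=[
    [0, 0, 2, 0, 0, 0],
    [0, 0, 4, 0, 0, 0],
    [0, 0, 6, 0, 0, 0],
    [0, 0, 8, 0, 0, 0],
    [0, 0, 9, 0, 0, 0],
    [0, 0, 9.5, 0, 0, 0],
    [0, 0, 10, 0, 0, 0],
    [0, 0, 10, 0, 0, 0],
    [0, 0, 10, 0, 0, 0],
    [0, 0, 10, 0, 0, 0],
  ],
)

```text
t: 8.33
eef_pos: [459.1, -451.2, 201.0]
tcp_rot: [3.14, -0.001, -0.058]
ft_force: [0.1, -0.9, -0.1]
opening: 0.269
```

arm_command(
  steps=[
    [0, 0, 0, 0, 0, 0],
    [0, 0, 0, 0, 0, 0],
    [0, 0, 0, 0, 0, 0],
    [0, 0, 0, 0, 0, 0],
    [0, 0, 0, 0, 0, 0],
    [0, 0, -3, 0, 0, 0],
    [0, 0, -6, 0, 0, 0],
    [0, 0, -9, 0, 0, 0],
    [0, 0, -12, 0, 0, 0],
    [0, 0, -15, 0, 0, 0],
    [0, 0, -15, 0, 0, 0],
  ],
  jaw=4.6,
)

```text
t: 9.25
eef_pos: [459.3, -451.4, 356.0]
tcp_rot: [3.135, -0.006, -0.057]
ft_force: [-0.5, -1.3, 0.2]
opening: 0.481
```

Run:
```python
from h import *
print(state()["eef_pos"],state()["tcp_rot"],state()["opening"]*95)
a=read_camera("top"); b=read_camera("side"); np.save("top1.npy",a)
A=cv2.resize(a[120:285,150:310],None,fx=3.6,fy=3.6,interpolation=cv2.INTER_CUBIC)
B=cv2.resize(a[200:282,390:450],(216,594-300),interpolation=cv2.INTER_CUBIC)
C=cv2.resize(b[150:190,260:310],(216,300),interpolation=cv2.INTER_CUBIC)
cv2.imwrite("pics/v1.png",np.hstack([A,np.vstack([B,C])])[:,:,::-1])
```

```text
[ 459.32555592 -451.37130283  355.99751134] [ 3.13523773 -0.00584326 -0.05747215] 45.71145769615842
```

View pics/v1.png

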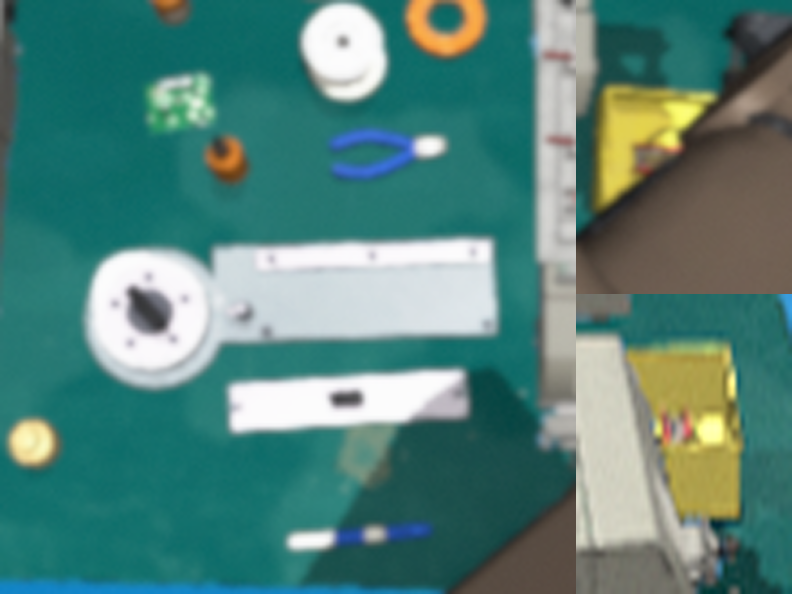

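The hex keys are in the tray (both views on the right), and the deck is clear. I'll refine the stand pose and wheel angle numerically.

Run:
```python
from h import *
np.set_printoptions(precision=3,suppress=True)
im=np.load("top1.npy"); S=6; x0,y0=165,180
u=cv2.resize(im[y0:250,x0:300],None,fx=S,fy=S,interpolation=cv2.INTER_CUBIC); g=cv2.cvtColor(u,cv2.COLOR_RGB2GRAY)
nat=lambda p:(np.array(p)+.5)/S-.5+[x0,y0]
for th in(215,225,235):
    cs,_=cv2.findContours((g>th).astype(np.uint8),cv2.RETR_EXTERNAL,cv2.CHAIN_APPROX_NONE)
    for c in sorted(cs,key=cv2.contourArea)[-3:]:
        r=cv2.minAreaRect(c); ctr=nat(r[0]); print(th,cv2.contourArea(c)/S/S,ctr,np.array(r[1])/S,r[2])
        if 100<ctr[0]<200:
            w=unproj(nat(c[:,0]),34)[:,:2]
            for h in((562.3,307.1),(561,306)):
                d=w-h; rr=np.hypot(*d.T); a=np.degrees(np.arctan2(d[:,1],d[:,0])); b=[(k,round(rr[abs(a-k)<5].mean(),1)) for k in range(-170,180,20)]
                print(b)
            # fit center+lobe angle
            def f(p):
                d=w-p[:2]; rr=np.hypot(*d.T); e=np.angle(np.exp(1j*(np.arctan2(d[:,1],d[:,0])-p[2])))
                m=52+p[3]+12*np.where(abs(e)<np.radians(41),np.cos(e*np.pi/np.radians(82))**2,0); return rr-m
            q=least_squares(f,[562,307,.75,0],loss="soft_l1");print("lobe",q.x[:2],np.degrees(q.x[2]),q.x[3],abs(q.fun).mean())
        else:
            z=16 if ctr[1]<200 else 6
            W=unproj(nat(cv2.boxPoints(r)),z)[:,:2]; e=[W[1]-W[0],W[2]-W[1]]; k=max(e,key=np.linalg.norm); print("  centre",W.mean(0),[np.linalg.norm(v) for v in e],"yaw",np.degrees(np.arctan2(k[1],k[0])) )
```

```text
215 12.458333333333334 [210.064 211.37 ] [2.852 7.469] 12.804265975952148
  centre [553.458 250.528] [np.float64(25.526848610970784), np.float64(9.728460618612525)] yaw -9.840250517488561
215 684.875 [245.591 230.783] [12.721 63.748] 86.37850952148438
  centre [490.522 127.539] [np.float64(215.1144374619132), np.float64(43.22981581640819)] yaw -84.7978291178436
215 2098.375 [230.548 204.326] [ 32.318 111.332] 87.86676025390625
  centre [579.885 181.931] [np.float64(380.1692896816479), np.float64(111.78364025648872)] yaw -86.25053450822455
225 304.375 [255.369 190.485] [ 6.186 59.827] 88.33489227294922
  centre [627.831  98.898] [np.float64(203.3121298707968), np.float64(21.450358427837052)] yaw -86.72911263062066
225 654.1527777777777 [245.508 230.794] [12.378 63.249] 86.37850952148438
  centre [490.477 127.818] [np.float64(213.41696254814605), np.float64(42.06296034714258)] yaw -84.79816152737742
225 812.6805555555555 [191.083 205.75 ] [31.667 31.667] 90.0
[(-170, np.float64(48.7)), (-150, np.float64(48.0)), (-130, np.float64(47.9)), (-110, np.float64(48.1)), (-90, np.float64(49.1))
[... 1568 characters left out ...]
0, np.float64(64.6)), (70, np.float64(58.8)), (90, np.float64(53.8)), (110, np.float64(53.9)), (130, np.float64(51.7)), (150, np.float64(50.2)), (170, np.float64(48.0))]
[(-170, np.float64(46.1)), (-150, np.float64(45.3)), (-130, np.float64(45.2)), (-110, np.float64(45.4)), (-90, np.float64(46.2)), (-70, np.float64(47.3)), (-50, np.float64(50.9)), (-30, np.float64(52.8)), (-10, np.float64(54.1)), (10, np.float64(58.7)), (30, np.float64(64.5)), (50, np.float64(66.2)), (70, np.float64(60.0)), (90, np.float64(54.8)), (110, np.float64(54.4)), (130, np.float64(51.6)), (150, np.float64(49.6)), (170, np.float64(46.7))]
lobe [565.309 310.517] 42.234978779258086 -0.7458256773841082 0.6739493373086529
```

```bash
cat >> h.py <<'E'
def place(p,L):
    L=np.array(L,float); c,s=np.cos(p[2]),np.sin(p[2]); return np.stack([p[0]+c*L[...,0]-s*L[...,1],p[1]+s*L[...,0]+c*L[...,1],L[...,2]],-1)
def edgefit(im,segs,guess,n="top",half=2.5,iters=4):
    """refine planar pose: per model edge sample, find the strongest gradient along the normal (subpixel)"""
    g=cv2.GaussianBlur(cv2.cvtColor(im,cv2.COLOR_RGB2GRAY).astype(np.float32),(0,0),.6); p=np.array(guess,float)
    t=np.linspace(.06,.94,30)[:,None]; off=np.arange(-half,half+.01,.1)
    for _ in range(iters):
        Ls=[];Q=[];N=[];I=[]
        for k,(a,b) in enumerate(segs):
            L=np.array(a)*(1-t)+np.array(b)*t; uv=proj(place(p,L),n); d=uv[-1]-uv[0]; nn=np.array([-d[1],d[0]])/np.hypot(*d)
            P=(uv[:,None]+off[:,None]*nn).astype(np.float32); v=cv2.remap(g,P[...,0],P[...,1],cv2.INTER_CUBIC)
            gr=abs(np.gradient(v,axis=1)); w=gr*(gr>.6*gr.max(1,keepdims=True))
            o=(w*off).sum(1)/w.sum(1); Ls.append(L);Q.append(uv+o[:,None]*nn);N+= [nn]*30;I+=[k]*30
        L=np.vstack(Ls);Q=np.vstack(Q);N=np.array(N)
        r=least_squares(lambda q:((proj(place(q,L),n)-Q)*N).sum(1),p,loss="soft_l1",f_scale=.3,x_scale=[10,10,.1]); p=r.x
    res=((proj(place(p,L),n)-Q)*N).sum(1); I=np.array(I)
    return p,np.round([np.median(res[I==k]) for k in range(len(segs))],2)
def rs(x0,x1,y0,y1,z): c=[(x0,y0,z),(x1,y0,z),(x1,y1,z),(x0,y1,z)]; return [(c[i],c[(i+1)%4]) for i in range(4)]
FENCE=rs(42,60,-316,-96,16); STAND=FENCE+[((-25,-320,8),(65,-320,8)),((-25,-320,8),(-25,-75,8))]
SE=rs(-21,21,-110,110,6)
E
python3 - <<'E'
from h import *
np.set_printoptions(precision=3,suppress=True)
for f in("top0","top1"):
    im=np.load(f+".npy")
    print(edgefit(im,STAND,[562.3,307.1,.066])); print(edgefit(im,SE,[490.6,125,.091]))
E
```

```text
(array([566.51 , 307.061,   0.053]), array([-0.13, -0.82,  0.48, -0.1 ,  0.58,  0.41]))
(array([490.811, 125.088,   0.093]), array([-0.52, -0.55, -0.4 , -0.61]))
(array([566.259, 307.132,   0.054]), array([-0.18, -0.77,  0.34, -0.12,  0.58,  0.39]))
(array([490.967, 125.504,   0.098]), array([-0.52, -0.51, -0.27, -0.57]))
```

Run:
```python
from h import *
np.set_printoptions(precision=3,suppress=True)
for f in("top0","top1"):
  im=np.load(f+".npy"); g=cv2.GaussianBlur(cv2.cvtColor(im,cv2.COLOR_RGB2GRAY).astype(np.float32),(0,0),.6)
  for nm,(x,y0,y1,z) in dict(out=(60,-310,-102,16),face=(42,-310,-102,16),deck=(-25,-314,-80,8),deckup=(65,-314,-100,8)).items():
    L=np.c_[np.full(60,x),np.linspace(y0,y1,60),np.full(60,z)]; uv=proj(place([564.5,307.1,.06],L))
    off=np.arange(-2.5,2.51,.1); P=np.stack([uv[:,:1]+0*off,uv[:,1:]+off],-1).astype(np.float32)
    v=cv2.remap(g,P[...,0],P[...,1],cv2.INTER_CUBIC); gr=np.gradient(v,axis=1)
    for sg in(1,-1):
      G=np.clip(sg*gr,0,None); w=G*(G>.6*G.max(1,keepdims=True)); o=(w*off).sum(1)/(w.sum(1)+1e-6)
      W=unproj(np.c_[uv[:,0],uv[:,1]+o],z); k=np.polyfit(W[:,1],W[:,0],1); r=W[:,0]-np.polyval(k,W[:,1]); k=np.polyfit(W[abs(r)<2,1],W[abs(r)<2,0],1)
      print(f,nm,sg,"yaw",round(-np.degrees(np.arctan(k[0])),2),"x at y=100:",round(np.polyval(k,100),1),"strength",G.max(1).mean().round(1),"rms",r.std().round(2))
```

```text
top0 out 1 yaw 3.74 x at y=100: 640.6 strength 7.0 rms 0.6
top0 out -1 yaw 3.62 x at y=100: 630.9 strength 0.2 rms 3.38
top0 face 1 yaw 2.24 x at y=100: 612.7 strength 0.6 rms 4.72
top0 face -1 yaw 3.5 x at y=100: 618.9 strength 1.9 rms 0.82
top0 deck 1 yaw 3.54 x at y=100: 556.9 strength 0.7 rms 3.71
top0 deck -1 yaw 3.31 x at y=100: 550.9 strength 4.9 rms 0.85
top0 deckup 1 yaw 3.71 x at y=100: 642.2 strength 6.7 rms 0.67
top0 deckup -1 yaw 3.44 x at y=100: 642.1 strength 0.1 rms 3.5
top1 out 1 yaw 3.76 x at y=100: 640.6 strength 7.0 rms 0.59
top1 out -1 yaw 3.63 x at y=100: 630.8 strength 0.2 rms 3.45
top1 face 1 yaw 2.8 x at y=100: 612.1 strength 0.6 rms 4.63
top1 face -1 yaw 3.52 x at y=100: 619.0 strength 1.9 rms 0.79
top1 deck 1 yaw 3.44 x at y=100: 551.9 strength 0.0 rms 2.03
top1 deck -1 yaw 3.32 x at y=100: 551.0 strength 5.1 rms 0.82
top1 deckup 1 yaw 3.73 x at y=100: 642.2 strength 6.7 rms 0.67
top1 deckup -1 yaw 3.44 x at y=100: 642.1 strength 0.1 rms 3.7
```

Run:
```python
from h import *
plan([(370,-330,450,36),(440,60,450,80),(564.5,308.5,300,132.5),(564.5,308.5,236,132.5)],(459,-451,356-6+0,-3.3))
```

```text
(np.float64(370.0), np.float64(-330.0), np.float64(450.0), np.float64(36.0)) -> [-9.58, -11.57, -10.0, 0.0, 0.0, -39.3]
(np.float64(440.0), np.float64(60.0), np.float64(450.0), np.float64(80.0)) -> [28.59, -27.44, -0.0, 0.0, 0.0, -44.0]
(np.float64(564.5), np.float64(308.5), np.float64(300.0), np.float64(132.5)) -> [26.63, 7.95, 15.0, 0.0, 0.0, -52.5]
(np.float64(564.5), np.float64(308.5), np.float64(236.0), np.float64(132.5)) -> [0.0, 0.0, 6.4, 0.0, 0.0, 0.0]
```

arm_command(
  steps=[
    [-9.58, -11.57, -10, 0, 0, -39.3],
    [-9.58, -11.57, -10, 0, 0, -39.3],
    [-9.58, -11.57, -10, 0, 0, -39.3],
    [-9.58, -11.57, -10, 0, 0, -39.3],
    [-9.58, -11.57, -10, 0, 0, -39.3],
    [-9.58, -11.57, -10, 0, 0, -39.3],
    [-9.58, -11.57, -10, 0, 0, -39.3],
    [-9.58, -11.57, -10, 0, 0, -39.3],
    [-9.58, -11.57, -10, 0, 0, -39.3],
    [-9.58, -11.57, -10, 0, 0, -39.3],
  ],
)

```text
t: 10.18
eef_pos: [370.3, -330.4, 448.9]
tcp_rot: [-3.14, 0.0, 0.626]
ft_force: [0.2, -0.4, 0.4]
opening: 0.484
```

arm_command(
  steps=[
    [28.59, -27.44, 0, 0, 0, -44],
    [28.59, -27.44, 0, 0, 0, -44],
    [28.59, -27.44, 0, 0, 0, -44],
    [28.59, -27.44, 0, 0, 0, -44],
    [28.59, -27.44, 0, 0, 0, -44],
    [28.59, -27.44, 0, 0, 0, -44],
    [28.59, -27.44, 0, 0, 0, -44],
    [28.59, -27.44, 0, 0, 0, -44],
    [28.59, -27.44, 0, 0, 0, -44],
    [28.59, -27.44, 0, 0, 0, -44],
    [28.59, -27.44, 0, 0, 0, -44],
    [28.59, -27.44, 0, 0, 0, -44],
  ],
)

```text
t: 11.18
eef_pos: [440.3, 60.9, 449.3]
tcp_rot: [-3.14, 0.0, 1.398]
ft_force: [-0.9, 0.0, 0.2]
opening: 0.484
```

arm_command(
  steps=[
    [26.63, 7.95, 15, 0, 0, -52.5],
    [26.63, 7.95, 15, 0, 0, -52.5],
    [26.63, 7.95, 15, 0, 0, -52.5],
    [26.63, 7.95, 15, 0, 0, -52.5],
    [26.63, 7.95, 15, 0, 0, -52.5],
    [26.63, 7.95, 15, 0, 0, -52.5],
    [26.63, 7.95, 15, 0, 0, -52.5],
    [26.63, 7.95, 15, 0, 0, -52.5],
    [26.63, 7.95, 15, 0, 0, -52.5],
    [26.63, 7.95, 15, 0, 0, -52.5],
    [26.63, 7.95, 15, 0, 0, -52.5],
    [26.63, 7.95, 15, 0, 0, -52.5],
  ],
)

```text
t: 12.18
eef_pos: [564.7, 306.9, 300.6]
tcp_rot: [3.141, 0.0, 2.31]
ft_force: [-0.2, -0.1, -0.1]
opening: 0.485
```

arm_command(
  steps=[
    [0, 0, 1.5, 0, 0, 0],
    [0, 0, 3, 0, 0, 0],
    [0, 0, 4.5, 0, 0, 0],
    [0, 0, 5.5, 0, 0, 0],
    [0, 0, 6, 0, 0, 0],
    [0, 0, 6.4, 0, 0, 0],
    [0, 0, 6.4, 0, 0, 0],
    [0, 0, 6.4, 0, 0, 0],
  ],
)

```text
t: 12.85
eef_pos: [564.7, 308.4, 236.5]
tcp_rot: [3.141, 0.0, 2.312]
ft_force: [0.1, 1.0, 0.7]
opening: 0.483
```

arm_command(
  steps=[
    [0, 0, 0, 0, 0, 0],
    [0, 0, 0, 0, 0, 0],
    [0, 0, 0, 0, 0, 0],
    [0, 0, 0, 0, 0, 0],
    [0, 0, 0, 0, 0, 0],
    [0, 0, 0, 0, 0, 0],
    [0, 0, 0, 0, 0, 0],
    [0, 0, 0, 0, 0, 0],
  ],
  jaw=0.8,
)

```text
t: 13.52
eef_pos: [563.7, 309.4, 236.0]
tcp_rot: [-3.141, -0.002, 2.313]
ft_force: [-5.8, 8.1, 3.5]
opening: 0.142
```

arm_command(
  steps=[
    [0.1, 0, 0, 0, 0, 3],
    [0.15, 0, 0, 0, 0, 7],
    [0.15, 0, 0, 0, 0, 11],
    [0.15, 0, 0, 0, 0, 15],
    [0.15, 0, 0, 0, 0, 19],
    [0.15, 0, 0, 0, 0, 23],
    [0.15, 0, 0, 0, 0, 27],
    [0.15, 0, 0, 0, 0, 31],
    [0.15, 0, 0, 0, 0, 35],
    [0.15, 0, 0, 0, 0, 38],
    [0.15, 0, 0, 0, 0, 40],
    [0.15, 0, 0, 0, 0, 40],
  ],
)

```text
t: 14.52
eef_pos: [563.2, 310.2, 236.0]
tcp_rot: [-3.141, -0.001, 1.612]
ft_force: [-2.0, 5.1, 1.5]
opening: 0.144
```

arm_command(
  steps=[
    [0.05, 0, 0, 0, 0, 3],
    [0.1, 0, 0, 0, 0, 7],
    [0.1, 0, 0, 0, 0, 11],
    [0.1, 0, 0, 0, 0, 15],
    [0.1, 0, 0, 0, 0, 19],
    [0.1, 0, 0, 0, 0, 23],
    [0.1, 0, 0, 0, 0, 27],
    [0.1, 0, 0, 0, 0, 31],
    [0.1, 0, 0, 0, 0, 35],
    [0.1, 0, 0, 0, 0, 39],
    [0.1, 0, 0, 0, 0, 42],
    [0.1, 0, 0, 0, 0, 44],
  ],
)

```text
t: 15.52
eef_pos: [563.4, 311.0, 236.0]
tcp_rot: [-3.141, -0.001, 0.844]
ft_force: [-1.8, 3.5, -0.3]
opening: 0.147
```

arm_command(
  steps=[
    [0, 0, 0, 0, 0, 3],
    [0, 0, 0, 0, 0, 7],
    [0, 0, 0, 0, 0, 11],
    [0, 0, 0, 0, 0, 15],
    [0, 0, 0, 0, 0, 19],
    [0, 0, 0, 0, 0, 23],
    [0, 0, 0, 0, 0, 27],
    [0, 0, 0, 0, 0, 31],
    [0, 0, 0, 0, 0, 35],
    [0, 0, 0, 0, 0, 38],
    [0, 0, 0, 0, 0, 40],
    [0, 0, 0, 0, 0, 40],
  ],
)

```text
t: 16.52
eef_pos: [563.8, 311.2, 236.1]
tcp_rot: [-3.14, -0.002, 0.146]
ft_force: [2.5, 5.2, -2.0]
opening: 0.144
```

Run:
```python
from h import *
s=state();print(s["eef_pos"],np.degrees(s["tcp_rot"]),s["ft_force"],s["moment"],s["opening"]*95)
crop("side",230,220,310,280,8,"s2")
```

```text
[563.77906699 311.20806335 236.05153917] [-1.79934522e+02 -1.18523788e-01  8.36557183e+00] [ 2.46401375  5.17103522 -2.02937072] [ 0.91804713 -0.47478014 -0.03953028] 13.715847515731324
```

View pics/s2.png

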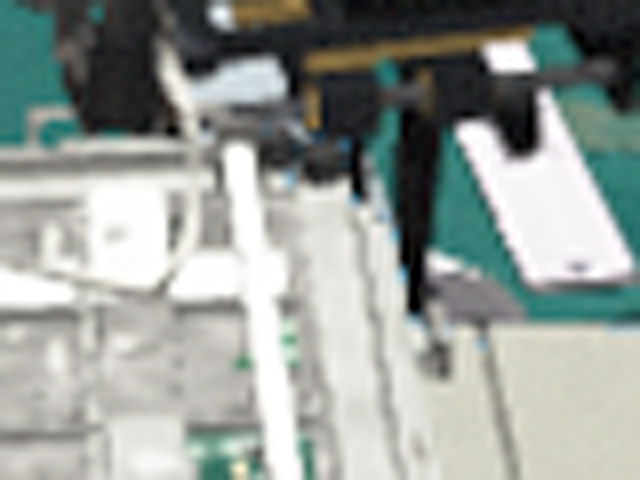

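The straightedge is visible at (550,200); the wheel is mostly hidden by the gripper. I'll finish the last 4.9°, release and retreat.

arm_command(
  steps=[
    [0, 0, 0, 0, 0, 2],
    [0, 0, 0, 0, 0, 3.5],
    [0, 0, 0, 0, 0, 4.5],
    [0, 0, 0, 0, 0, 4.9],
    [0, 0, 0, 0, 0, 4.9],
    [0, 0, 0, 0, 0, 4.9],
    [0, 0, 0, 0, 0, 4.9],
    [0, 0, 0, 0, 0, 4.9],
  ],
)

```text
t: 17.23
eef_pos: [563.8, 311.2, 236.0]
tcp_rot: [-3.14, -0.002, 0.063]
ft_force: [2.6, 5.0, -2.2]
opening: 0.147
```

arm_command(
  steps=[
    [0, 0, 0, 0, 0, 0],
    [0, 0, 0, 0, 0, 0],
    [0, 0, 0, 0, 0, 0],
    [0, 0, 0, 0, 0, 0],
    [0, 0, 0, 0, 0, 0],
    [0, 0, -2, 0, 0, 0],
    [0, 0, -5, 0, 0, 0],
    [0, 0, -8, 0, 0, 0],
    [0, 0, -12, 0, 0, 0],
    [0, 0, -16, 0, 0, 0],
    [0, 0, -16, 0, 0, 0],
    [0, 0, -16, 0, 0, 0],
  ],
  jaw=4.6,
)

```text
t: 18.23
eef_pos: [563.3, 310.5, 398.4]
tcp_rot: [-3.14, -0.004, 0.063]
ft_force: [-1.2, -0.1, -0.3]
opening: 0.483
```

arm_command(
  steps=[
    [-15.2, 21.3, 0, 0, 0, 0],
    [-15.2, 21.3, 0, 0, 0, 0],
    [-15.2, 21.3, 0, 0, 0, 0],
    [-15.2, 21.3, 0, 0, 0, 0],
    [-15.2, 21.3, 0, 0, 0, 0],
    [-15.2, 21.3, 0, 0, 0, 0],
    [-15.2, 21.3, 0, 0, 0, 0],
    [-15.2, 21.3, 0, 0, 0, 0],
    [-15.2, 21.3, 0, 0, 0, 0],
    [-15.2, 21.3, 0, 0, 0, 0],
  ],
)

```text
t: 19.07
eef_pos: [426.0, 89.1, 395.6]
tcp_rot: [-3.142, 0.0, 0.063]
ft_force: [-0.6, -0.1, 0.0]
opening: 0.483
```

Run:
```python
from h import *
s=state();print(s["eef_pos"],np.degrees(s["tcp_rot"]))
im=read_camera("top"); np.save("top2.npy",im)
crop("top",150,150,310,270,5,"c3",im)
```

```text
[425.95553723  89.09650824 395.57227402] [-1.79995832e+02  6.66610232e-03  3.60623469e+00]
```

View pics/c3.png

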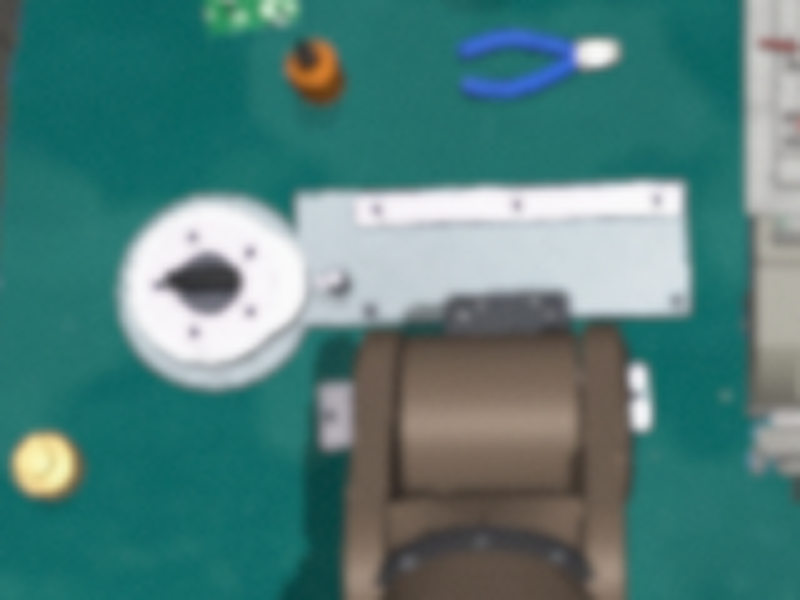

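The lobe now points right, towards the pointer post (335,283). Next I'll measure the lobe angle by fit, and check that the hub bias agrees.

Run:
```python
from h import *
np.set_printoptions(precision=2,suppress=True)
im=np.load("top2.npy"); S=6; x0,y0=165,175
u=cv2.resize(im[y0:235,x0:225],None,fx=S,fy=S,interpolation=cv2.INTER_CUBIC); g=cv2.cvtColor(u,cv2.COLOR_RGB2GRAY)
nat=lambda p:(np.array(p)+.5)/S-.5+[x0,y0]
for th in(225,230,235,240):
    cs,_=cv2.findContours((g>th).astype(np.uint8),cv2.RETR_EXTERNAL,cv2.CHAIN_APPROX_NONE)
    c=max(cs,key=cv2.contourArea); w=unproj(nat(c[:,0]),34)[:,:2]
    def f(p):
        d=w-p[:2]; rr=np.hypot(*d.T); e=np.angle(np.exp(1j*(np.arctan2(d[:,1],d[:,0])-p[2])))
        return rr-(52+p[3]+12*np.where(abs(e)<np.radians(41),np.cos(e*np.pi/np.radians(82))**2,0))
    q=least_squares(f,[564,310,-1.5,0],loss="soft_l1");print(th,cv2.contourArea(c)/36,"lobe",q.x[:2],np.degrees(q.x[2]),q.x[3],abs(q.fun).mean())
# pointer post stud direction
s=unproj((np.array([[337,283]])+.5)/5-.5+[150,150],44)[0]; print(s, np.degrees(np.arctan2(*(s[:2]-[564,310])[::-1])))
```

```text
225 805.5 lobe [565.1  309.59] -82.04678192424858 0.23100994156209523 0.8985560284781026
230 783.4444444444445 lobe [565.   309.58] -82.87190776924196 -0.5193874147273927 0.8501769460902975
235 759.625 lobe [564.98 309.57] -84.44491388611426 -1.306401015241104 0.8316276983138084
240 724.3333333333334 lobe [564.9  309.45] -85.20936432827536 -2.4819422184248294 0.9709583512157597
[565.44 223.02  44.  ] -89.05200841573316
```

Run:
```python
from h import *
im=np.load("top2.npy"); g=cv2.cvtColor(im,cv2.COLOR_RGB2GRAY).astype(float)
W=[]
for h in[(193,237),(250,252),(250,313),(194,332)]:
    c=((np.array(h)+.5)/5-.5+[150,150]).round().astype(int); p=g[c[1]-3:c[1]+4,c[0]-3:c[0]+4]; w=np.clip(np.median(p)-10-p,0,None)
    yy,xx=np.mgrid[-3:4,-3:4]; W.append(unproj([[c[0]+(w*xx).sum()/w.sum(),c[1]+(w*yy).sum()/w.sum()]],34)[0,:2])
W=np.array(W); print(W.round(1)); 
for a,b in((3,0),(2,1)): d=W[b]-W[a]; print(np.hypot(*d),np.degrees(np.arctan2(d[1],d[0]))-90)
c=least_squares(lambda p:np.hypot(*(W-p[:2]).T)-p[2],[564,310,34]).x; d=W-c[:2]; a=np.degrees(np.arctan2(*d.T[::-1])); print(c,a.round(1), np.mean(((a-np.array([36*3,36,-36,-36*3])-0+180)%360-180)[1:3]))
print("stud pred c3 px",(proj([[564+85*np.sin(np.radians(y)),310-85*np.cos(np.radians(y)),44] for y in(1,3.6)])-[150,150]+.5)*5-.5)
```

```text
[[591.  319. ]
 [583.6 286. ]
 [549.4 284.4]
 [533.5 316.9]]
57.600701143093644 -87.89983052352237
34.245399192261 -87.38126689796354
[563.27297658 309.69748409  29.99477175] [  18.5  -49.4 -118.8  166.5] -84.12761565416571
stud pred c3 px [[334.00202761 282.85403484]
 [334.04310075 277.13245102]]
```

```bash
cat >> h.py <<'E'
def ends(im,c,yaw,half,z,offs=(0,),n="top"):
    """edge crossings (world) along a line through c, direction yaw-90deg, near +-half; returns signed distances"""
    g=cv2.cvtColor(im,cv2.COLOR_RGB2GRAY).astype(np.float32); d=np.array([np.sin(yaw),-np.cos(yaw)]); e=np.array([np.cos(yaw),np.sin(yaw)]); out=[]
    for s in(1,-1):
        r=[]
        for o in offs:
            t=np.arange(half-14,half+14.1,.5)*s; P=np.c_[np.array(c)+t[:,None]*d+o*e,np.full(len(t),z)]; uv=proj(P,n).astype(np.float32)
            v=cv2.remap(g,uv[None,:,0],uv[None,:,1],cv2.INTER_CUBIC)[0]; G=abs(np.gradient(v)); w=G*(G>.5*G.max()); r.append((w*t).sum()/w.sum())
        out.append(np.median(r))
    return np.round([out[0],out[1],sum(out)/2],2)
E
python3 - <<'E'
from h import *
y=np.radians(3.6); fc=[564+51*np.cos(y)+206*np.sin(y),310+51*np.sin(y)-206*np.cos(y)]
for f in("top0","top1","top2"):
    im=np.load(f+".npy"); print(f,fc,"fence",ends(im,fc,y,110,16,(-5,-2,0,2,5)),"se",ends(im,[490.8,125.3],.093,110,6,(-14,-10,-6,0,6,10,14)))
plan([(490.8,126,300,5.3),(490.8,126,201,5.3)],(563.8+.0-15.2*9.98-213*-.0628-0+0,0,0,0)) if 0 else plan([(490.8,126,300,5.3),(490.8,126,201,5.3)])
E
```

```text
top0 [np.float64(627.8342101728804), np.float64(107.60881043977105)] fence [ 113.56 -100.84    6.36] se [ 112.28 -111.26    0.51]
top1 [np.float64(627.8342101728804), np.float64(107.60881043977105)] fence [ 113.65 -101.71    5.97] se [ 110.96 -111.32   -0.18]
top2 [np.float64(627.8342101728804), np.float64(107.60881043977105)] fence [ 113.34 -102.3     5.52] se [ 105.84 -109.8    -1.98]
(np.float64(490.8), np.float64(126.0), np.float64(300.0), np.float64(5.3)) -> [6.7, -3.25, 9.55, 0.0, 0.0, -1.66]
(np.float64(490.8), np.float64(126.0), np.float64(201.0), np.float64(5.3)) -> [0.0, 0.0, 9.9, 0.0, 0.0, 0.0]
```

Run:
```python
from h import *
y=np.radians(3.6); fc=np.array([564+51*np.cos(y)+206*np.sin(y),310+51*np.sin(y)-206*np.cos(y)])
im=np.load("top2.npy"); g=cv2.cvtColor(im,cv2.COLOR_RGB2GRAY).astype(np.float32)
d=np.array([np.sin(y),-np.cos(y)]); e=np.array([np.cos(y),np.sin(y)])
for s in(-1,1):
  for o in(-5,5):
    t=np.arange(94,126,2)*s; uv=proj(np.c_[fc+t[:,None]*d+o*e,np.full(len(t),16)]).astype(np.float32)
    print(s,o,cv2.remap(g,uv[None,:,0],uv[None,:,1],cv2.INTER_LINEAR)[0].round().astype(int))
```

```text
-1 -5 [215 220 227 234 238 237 233 225 217 210 208 208 209 209 209 210]
-1 5 [216 218 222 229 232 232 229 224 217 212 209 209 210 210 210 211]
1 -5 [225 222 228 235 241 243 243 234 218 189 159 126 108  94  90  88]
1 5 [227 223 227 230 235 236 236 229 216 189 160 128 109  92  87  84]
```

arm_command(
  steps=[
    [6.7, -3.25, 4, 0, 0, -1.7],
    [6.7, -3.25, 9.55, 0, 0, -1.7],
    [6.7, -3.25, 9.55, 0, 0, -1.7],
    [6.7, -3.25, 9.55, 0, 0, -1.7],
    [6.7, -3.25, 9.55, 0, 0, -1.7],
    [6.7, -3.25, 9.55, 0, 0, -1.7],
    [6.7, -3.25, 9.55, 0, 0, -1.7],
    [6.7, -3.25, 9.55, 0, 0, -1.7],
  ],
)

```text
t: 19.78
eef_pos: [489.7, 125.0, 302.4]
tcp_rot: [3.142, -0.003, 0.092]
ft_force: [0.4, -0.2, -0.1]
opening: 0.487
```

arm_command(
  steps=[
    [0, 0, 2, 0, 0, 0],
    [0, 0, 4, 0, 0, 0],
    [0, 0, 6, 0, 0, 0],
    [0, 0, 8, 0, 0, 0],
    [0, 0, 9, 0, 0, 0],
    [0, 0, 9.5, 0, 0, 0],
    [0, 0, 9.9, 0, 0, 0],
    [0, 0, 9.9, 0, 0, 0],
    [0, 0, 9.9, 0, 0, 0],
  ],
)

```text
t: 20.53
eef_pos: [490.1, 125.1, 202.2]
tcp_rot: [3.142, -0.001, 0.092]
ft_force: [-0.4, -0.6, 0.7]
opening: 0.487
```

arm_command(
  steps=[
    [0, 0, 0, 0, 0, 0],
    [0, 0, 0, 0, 0, 0],
    [0, 0, 0, 0, 0, 0],
    [0, 0, 0, 0, 0, 0],
    [0, 0, 0, 0, 0, 0],
    [0, 0, 0, 0, 0, 0],
    [0, 0, 0, 0, 0, 0],
    [0, 0, 0, 0, 0, 0],
    [0, 0, 0, 0, 0, 0],
  ],
  jaw=0.8,
)

```text
t: 21.28
eef_pos: [490.1, 125.1, 201.5]
tcp_rot: [3.142, -0.0, 0.092]
ft_force: [0.2, -0.2, 3.1]
opening: 0.144
```

Run:
```python
from h import *
plan([(490.1,125.1,261,5.3),(591,105.4,261,3.6),(591,105.4,209,3.6),(599.3,105.9,209,3.6)],(490.1,125.1,201,5.3))
```

```text
(np.float64(490.1), np.float64(125.1), np.float64(261.0), np.float64(5.3)) -> [0.0, 0.0, -6.0, 0.0, 0.0, 0.0]
(np.float64(591.0), np.float64(105.4), np.float64(261.0), np.float64(3.6)) -> [9.86, 2.89, -0.0, 0.0, 0.0, 1.7]
(np.float64(591.0), np.float64(105.4), np.float64(209.0), np.float64(3.6)) -> [0.0, 0.0, 5.2, 0.0, 0.0, 0.0]
(np.float64(599.3), np.float64(105.9), np.float64(209.0), np.float64(3.6)) -> [0.83, 0.0, -0.0, 0.0, 0.0, 0.0]
```

arm_command(
  steps=[
    [0, 0, -0.5, 0, 0, 0],
    [0, 0, -1, 0, 0, 0],
    [0, 0, -2, 0, 0, 0],
    [0, 0, -3, 0, 0, 0],
    [0, 0, -4, 0, 0, 0],
    [0, 0, -5, 0, 0, 0],
    [0, 0, -6, 0, 0, 0],
    [0, 0, -6, 0, 0, 0],
    [0, 0, -6, 0, 0, 0],
  ],
)

```text
t: 22.03
eef_pos: [490.0, 125.1, 262.1]
tcp_rot: [3.142, -0.001, 0.093]
ft_force: [0.2, -0.3, -3.6]
opening: 0.144
```

Held (3.6 N). Moving it over the deck and lowering.

arm_command(
  steps=[
    [1, 0.3, 0, 0, 0, 0.2],
    [2.2, 0.6, 0, 0, 0, 0.4],
    [3.6, 1, 0, 0, 0, 0.6],
    [5, 1.5, 0, 0, 0, 0.9],
    [6.4, 1.9, 0, 0, 0, 1.1],
    [7.8, 2.3, 0, 0, 0, 1.4],
    [9, 2.7, 0, 0, 0, 1.7],
    [9.86, 2.89, 0, 0, 0, 1.7],
    [9.86, 2.89, 0, 0, 0, 1.7],
    [9.86, 2.89, 0, 0, 0, 1.7],
    [9.86, 2.89, 0, 0, 0, 1.7],
  ],
)

```text
t: 22.95
eef_pos: [590.3, 105.5, 261.0]
tcp_rot: [3.142, 0.001, 0.063]
ft_force: [-0.2, 0.2, -3.1]
opening: 0.146
```

arm_command(
  steps=[
    [0, 0, 1, 0, 0, 0],
    [0, 0, 2, 0, 0, 0],
    [0, 0, 3, 0, 0, 0],
    [0, 0, 4, 0, 0, 0],
    [0, 0, 4.5, 0, 0, 0],
    [0, 0, 4.8, 0, 0, 0],
    [0, 0, 5, 0, 0, 0],
    [0, 0, 5.2, 0, 0, 0],
    [0, 0, 5.2, 0, 0, 0],
    [0, 0, 5.2, 0, 0, 0],
  ],
)

```text
t: 23.78
eef_pos: [590.9, 105.4, 209.7]
tcp_rot: [3.141, -0.001, 0.063]
ft_force: [-0.8, 0.2, -4.2]
opening: 0.145
```

arm_command(
  steps=[
    [0.1, 0, 0, 0, 0, 0],
    [0.2, 0, 0, 0, 0, 0],
    [0.3, 0, 0, 0, 0, 0],
    [0.4, 0, 0, 0, 0, 0],
    [0.5, 0, 0, 0, 0, 0],
    [0.6, 0, 0, 0, 0, 0],
    [0.65, 0, 0, 0, 0, 0],
    [0.7, 0, 0, 0, 0, 0],
    [0.75, 0, 0, 0, 0, 0],
    [0.8, 0, 0, 0, 0, 0],
    [0.8, 0, 0, 0, 0, 0],
  ],
)

```text
t: 24.7
eef_pos: [598.2, 105.9, 209.6]
tcp_rot: [3.142, 0.003, 0.063]
ft_force: [-9.2, -0.2, 6.5]
opening: 0.144
```

arm_command(
  steps=[
    [0.05, 0, 0, 0, 0, 0],
    [0.1, 0, 0, 0, 0, 0],
    [0.1, 0, 0, 0, 0, 0],
    [0.1, 0, 0, 0, 0, 0],
    [0.05, 0, 0, 0, 0, 0],
    [0, 0, 0, 0, 0, 0],
    [0, 0, 0, 0, 0, 0],
  ],
)

```text
t: 25.28
eef_pos: [598.1, 105.9, 209.6]
tcp_rot: [3.142, 0.002, 0.063]
ft_force: [-8.8, -1.2, 6.2]
opening: 0.148
```

arm_command(
  steps=[
    [0, 0, 0, 0, 0, 0],
    [0, 0, 0, 0, 0, 0],
    [0, 0, 0, 0, 0, 0],
    [0, 0, 0, 0, 0, 0],
    [0, 0, 0, 0, 0, 0],
    [0, 0, -2, 0, 0, 0],
    [0, 0, -5, 0, 0, 0],
    [0, 0, -9, 0, 0, 0],
    [0, 0, -13, 0, 0, 0],
    [0, 0, -17, 0, 0, 0],
    [0, 0, -20, 0, 0, 0],
    [0, 0, -20, 0, 0, 0],
  ],
  jaw=2.6,
)

```text
t: 26.28
eef_pos: [599.0, 106.0, 416.0]
tcp_rot: [3.142, -0.01, 0.063]
ft_force: [0.3, -0.8, -0.5]
opening: 0.276
```

arm_command(
  steps=[
    [-20, 0, 0, 0, 0, 0],
    [-20, 0, 0, 0, 0, 0],
    [-20, 0, 0, 0, 0, 0],
    [-20, 0, 0, 0, 0, 0],
    [-20, 0, 0, 0, 0, 0],
    [-20, 0, 0, 0, 0, 0],
    [-20, 0, 0, 0, 0, 0],
    [-20, 0, 0, 0, 0, 0],
  ],
)

```text
t: 26.95
eef_pos: [399.8, 93.4, 409.6]
tcp_rot: [3.142, -0.001, 0.063]
ft_force: [1.1, -0.6, -0.4]
opening: 0.274
```

Run:
```python
from h import *
s=state();print(s["eef_pos"],np.degrees(s["tcp_rot"]))
im=read_camera("top"); np.save("top3.npy",im)
crop("top",165,170,300,230,5.9,"c4",im)
```

```text
[399.79523721  93.38570666 409.61673083] [ 1.79996674e+02 -7.80760210e-02  3.59042569e+00]
```

View pics/c4.png

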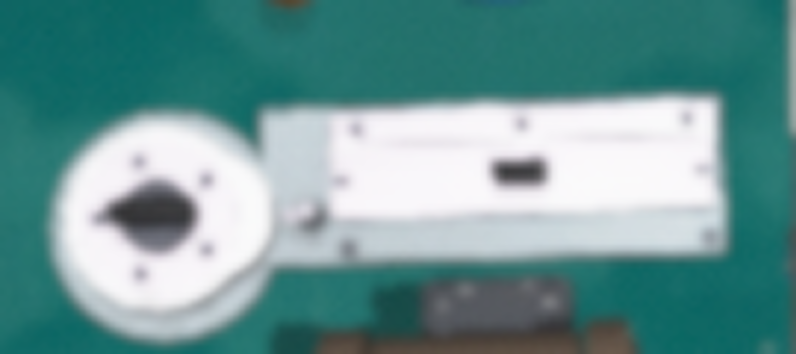

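Run:
```python
from h import *
y=np.radians(3.6); im=np.load("top3.npy"); g=cv2.cvtColor(im,cv2.COLOR_RGB2GRAY).astype(np.float32)
d=np.array([np.sin(y),-np.cos(y)]); e=np.array([np.cos(y),np.sin(y)])
O=np.array([564,310])+206*d
def half(v,t):
    hi,lo=v[:6].max(),np.median(v[-6:]); th=(hi+lo)/2; i=np.where(v<th)[0]; i=i[i>v[:10].argmax()][0]; return t[i-1]+(v[i-1]-th)/(v[i-1]-v[i])*(t[i]-t[i-1])
for nm,z,xs in(("fence",16,(46,49,53,56)),("se",14,(4,8,12,16,26,30,34,38))):
    for s in(-1,1):
        r=[]
        for x in xs:
            t=np.arange(102,122,1.); uv=proj(np.c_[O+s*t[:,None]*d+x*e,np.full(len(t),z)]).astype(np.float32)
            v=cv2.remap(g,uv[None,:,0],uv[None,:,1],cv2.INTER_LINEAR)[0]
            r.append(half(v,t)*s)
        print(nm,s,np.round(r,1))
# long lower edge of straightedge and its yaw
W=[]
for t in np.arange(-95,96,10):
    q=np.arange(-14,16,.5); uv=proj(np.c_[O+t*d+q[:,None]*e,np.full(len(q),14)]).astype(np.float32)
    v=cv2.remap(g,uv[None,:,0],uv[None,:,1],cv2.INTER_CUBIC)[0]; G=np.clip(np.gradient(v),0,None); w=G*(G>.6*G.max()); W.append((t,(w*q).sum()/w.sum()))
W=np.array(W); k=np.polyfit(*W.T,1); print("se lower edge x",k[1],"slope deg",np.degrees(k[0]))
print("rail", unproj((np.array([[519,172]])+.5)/5.9-.5+[165,170],38))
```

```text
fence -1 [-108.6 -108.6 -108.7 -109. ]
fence 1 [113.1 113.2 113.3 113.4]
se -1 [-110.5 -110.6 -110.7 -110.6 -109.2 -109.2 -109.3 -109.5]
se 1 [113.9 112.9 112.4 112.6 112.6 112.4 112.3 112.8]
se lower edge x -0.44870826853386897 slope deg 0.406381325965471
rail [[594.9630927  106.29487609  38.        ]]
```

The straightedge is on the deck against the fence. Its left end (330) sits about 1 mm past the fence end, and its yaw may be off by about 0.4°. I'll re-pinch the rail, shift it 0.9 mm along -y, then press both ends of its long edge against the fence.

Run:
```python
from h import *
y=np.radians(3.6)
plan([(598,105.9,300,3.6),(598,105.9,209,3.6)])
st=lambda x,l:(564+x*np.cos(y)-l*np.sin(y),311+x*np.sin(y)+l*np.cos(y))
# edge push: finger 20 wide in x -> tool centre at local x=-10 in contact; start at -16
a=st(-17,-140); b=st(-17,-280); print(a,b)
plan([(*a,300,-86.4),(*a,200,-86.4),(*st(-9,-140),200,-86.4),(*a,200,-86.4),(*b,200,-86.4),(*st(-9,-280),200,-86.4),(*b,200,-86.4),(*b,350,-86.4)],(598,105.5,300,3.6))
```

```text
(np.float64(598.0), np.float64(105.9), np.float64(300.0), np.float64(3.6)) -> [19.83, -0.01, 10.94, 0.0, 0.0, -0.01]
(np.float64(598.0), np.float64(105.9), np.float64(209.0), np.float64(3.6)) -> [0.0, 0.0, 9.1, 0.0, 0.0, 0.0]
(np.float64(555.8242183508232), np.float64(170.20881918804363)) (np.float64(564.6148910849271), np.float64(30.485077208085613))
(np.float64(555.8242183508232), np.float64(170.20881918804363), np.float64(300.0), np.float64(-86.4)) -> [-3.8, -6.72, -0.0, 0.0, 0.0, 90.0]
(np.float64(555.8242183508232), np.float64(170.20881918804363), np.float64(200.0), np.float64(-86.4)) -> [0.0, -0.0, 10.0, 0.0, 0.0, 0.0]
(np.float64(563.8084321782494), np.float64(170.71114334427816), np.float64(200.0), np.float64(-86.4)) -> [-0.0, -0.8, -0.0, 0.0, 0.0, 0.0]
(np.float64(555.8242183508232), np.float64(170.20881918804363), np.float64(200.0), np.float64(-86.4)) -> [0.0, 0.8, -0.0, 0.0, 0.0, 0.0]
(np.float64(564.6148910849271), np.float64(30.485077208085613), np.float64(200.0), np.float64(-86.4)) -> [14.0, 0.0, -0.0, 0.0, 0.0, 0.0]
(np.float64(572.5991049123533), np.float64(30.987401364320135), np.float64(200.0), np.float64(-86.4)) -> [-0.0, -0.8, -0.0, 0.0, 0.0, 0.0]
(np.float64(564.6148910849271), np.float64(30.485077208085613), np.float64(200.0), np.float64(-86.4)) -> [0.0, 0.8, -0.0, 0.0, 0.0, 0.0]
(np.float64(564.6148910849271), np.float64(30.485077208085613), np.float64(350.0), np.float64(-86.4)) -> [0.0, -0.0, -15.0, 0.0, 0.0, 0.0]
```

arm_command(
  steps=[
    [19.8, 0, 10.9, 0, 0, 0],
    [19.8, 0, 10.9, 0, 0, 0],
    [19.8, 0, 10.9, 0, 0, 0],
    [19.8, 0, 10.9, 0, 0, 0],
    [19.8, 0, 10.9, 0, 0, 0],
    [19.8, 0, 10.9, 0, 0, 0],
    [19.8, 0, 10.9, 0, 0, 0],
    [19.8, 0, 10.9, 0, 0, 0],
    [19.8, 0, 10.9, 0, 0, 0],
  ],
)

```text
t: 27.75
eef_pos: [596.5, 105.8, 300.3]
tcp_rot: [3.142, 0.001, 0.063]
ft_force: [-1.2, 0.2, 0.8]
opening: 0.274
```

arm_command(
  steps=[
    [0, 0, 2, 0, 0, 0],
    [0, 0, 4, 0, 0, 0],
    [0, 0, 6, 0, 0, 0],
    [0, 0, 7.5, 0, 0, 0],
    [0, 0, 8.3, 0, 0, 0],
    [0, 0, 8.8, 0, 0, 0],
    [0, 0, 9, 0, 0, 0],
    [0, 0, 9, 0, 0, 0],
    [0, 0, 9, 0, 0, 0],
    [0, 0, 9, 0, 0, 0],
  ],
)

```text
t: 28.58
eef_pos: [596.9, 105.8, 211.3]
tcp_rot: [3.141, -0.001, 0.063]
ft_force: [0.5, -0.4, 0.2]
opening: 0.274
```

arm_command(
  steps=[
    [0, 0, 0, 0, 0, 0],
    [0, 0, 0, 0, 0, 0],
    [0, 0, 0, 0, 0, 0],
    [0, 0, 0, 0, 0, 0],
    [0, 0, 0, 0, 0, 0],
    [0, 0, 0, 0, 0, 0],
    [0, 0.05, 0, 0, 0, 0],
    [0, 0.1, 0, 0, 0, 0],
    [0, 0.1, 0, 0, 0, 0],
    [0, 0.1, 0, 0, 0, 0],
  ],
  jaw=0.8,
)

```text
t: 29.42
eef_pos: [597.0, 105.2, 210.8]
tcp_rot: [-3.141, -0.001, 0.063]
ft_force: [-0.2, 4.5, 5.0]
opening: 0.144
```

arm_command(
  steps=[
    [0, 0, 0, 0, 0, 0],
    [0, 0, 0, 0, 0, 0],
    [0, 0, 0, 0, 0, 0],
    [0, 0, 0, 0, 0, 0],
    [0, 0, 0, 0, 0, 0],
    [0, 0, -2, 0, 0, 0],
    [0, 0, -5, 0, 0, 0],
    [0, 0, -8, 0, 0, 0],
    [0, 0, -9.1, 0, 0, 0],
    [0, 0, -9.1, 0, 0, 0],
    [0, 0, -9.1, 0, 0, 0],
  ],
  jaw=2.6,
)

```text
t: 30.33
eef_pos: [596.7, 104.7, 301.1]
tcp_rot: [3.141, -0.0, 0.063]
ft_force: [-0.7, -0.5, -0.6]
opening: 0.272
```

Run:
```python
from h import *
y=np.radians(3.6)
st=lambda x,l:(564+x*np.cos(y)-l*np.sin(y),311+x*np.sin(y)+l*np.cos(y))
print(state()["eef_pos"],state()["tcp_rot"])
plan([(*st(-18,-140),300,3.6),(*st(-18,-140),200,3.6),(*st(-18,-290),200,3.6)])
```

```text
[596.65575792 104.72992824 301.13686729] [ 3.14147853e+00 -3.44871013e-04  6.27607730e-02]
(np.float64(554.826191622395), np.float64(170.14602866851433), np.float64(300.0), np.float64(3.6)) -> [-3.76, -6.79, 0.11, 0.0, 0.0, -0.0]
(np.float64(554.826191622395), np.float64(170.14602866851433), np.float64(200.0), np.float64(3.6)) -> [0.0, 0.0, 10.0, 0.0, 0.0, 0.0]
(np.float64(564.2447695517919), np.float64(20.442019404273594), np.float64(200.0), np.float64(3.6)) -> [-0.0, 15.0, -0.0, 0.0, 0.0, 0.0]
```

arm_command(
  steps=[
    [-3.76, -6.79, 0, 0, 0, 0],
    [-3.76, -6.79, 0, 0, 0, 0],
    [-3.76, -6.79, 0, 0, 0, 0],
    [-3.76, -6.79, 4, 0, 0, 0],
    [-3.76, -6.79, 7, 0, 0, 0],
    [-3.76, -6.79, 9, 0, 0, 0],
    [-3.76, -6.79, 9.7, 0, 0, 0],
    [-3.76, -6.79, 10.1, 0, 0, 0],
    [-3.76, -6.79, 10.1, 0, 0, 0],
    [-3.76, -6.79, 10.1, 0, 0, 0],
  ],
  jaw=0,
)

```text
t: 31.17
eef_pos: [555.3, 170.1, 200.6]
tcp_rot: [3.142, -0.0, 0.063]
ft_force: [-0.2, 0.0, 0.2]
opening: 0.004
```

arm_command(
  steps=[
    [0.1, 0, 0, 0, 0, 0],
    [0.2, 0, 0, 0, 0, 0],
    [0.3, 0, 0, 0, 0, 0],
    [0.4, 0, 0, 0, 0, 0],
    [0.5, 0, 0, 0, 0, 0],
    [0.6, 0, 0, 0, 0, 0],
    [0.65, 0, 0, 0, 0, 0],
    [0.7, 0, 0, 0, 0, 0],
    [0.7, 0, 0, 0, 0, 0],
  ],
)

```text
t: 31.92
eef_pos: [562.2, 170.6, 200.4]
tcp_rot: [3.142, -0.0, 0.063]
ft_force: [-0.7, -0.3, -0.7]
opening: 0.007
```

arm_command(
  steps=[
    [0.05, 0, 0, 0, 0, 0],
    [0.1, 0, 0, 0, 0, 0],
    [0.15, 0, 0, 0, 0, 0],
    [0.2, 0, 0, 0, 0, 0],
    [0.2, 0, 0, 0, 0, 0],
  ],
)

```text
t: 32.33
eef_pos: [564.2, 170.7, 200.4]
tcp_rot: [3.142, -0.0, 0.063]
ft_force: [0.2, 1.0, -0.7]
opening: 0.005
```

arm_command(
  steps=[
    [0.05, 0, 0, 0, 0, 0],
    [0.1, 0, 0, 0, 0, 0],
    [0.15, 0, 0, 0, 0, 0],
    [0.2, 0, 0, 0, 0, 0],
    [0.2, 0, 0, 0, 0, 0],
  ],
)

```text
t: 32.75
eef_pos: [566.2, 170.9, 200.4]
tcp_rot: [3.142, -0.0, 0.063]
ft_force: [0.4, 1.1, 0.7]
opening: 0.003
```

arm_command(
  steps=[
    [0.05, 0, 0, 0, 0, 0],
    [0.1, 0, 0, 0, 0, 0],
    [0.15, 0, 0, 0, 0, 0],
    [0.2, 0, 0, 0, 0, 0],
    [0.2, 0, 0, 0, 0, 0],
  ],
)

```text
t: 33.17
eef_pos: [567.9, 171.0, 200.3]
tcp_rot: [3.141, 0.001, 0.063]
ft_force: [-1.4, 0.6, 1.7]
opening: 0.003
```

Run:
```python
from h import *
print(state()["ft_force"],state()["eef_pos"])
a=read_camera("side"); b=read_camera("top"); np.save("top4.npy",b)
A=cv2.resize(a[205:265,235:310],None,fx=7,fy=7,interpolation=cv2.INTER_CUBIC)
B=cv2.resize(b[175:225,200:300],(525,262),interpolation=cv2.INTER_CUBIC)
cv2.imwrite("pics/v2.png",cv2.resize(np.vstack([A,B]),None,fx=.87,fy=.87)[:,:,::-1])
```

```text
[-1.39555423  0.60847878  1.70464389] [567.94148261 170.99966085 200.34807759]
```

View pics/v2.png

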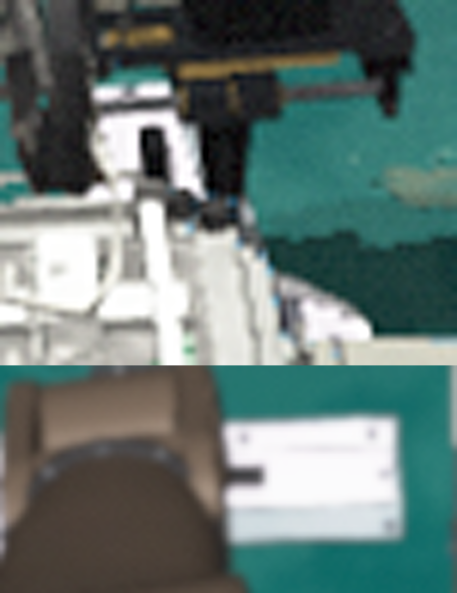

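The fingers are beside the straightedge edge at (225,190) in the side part of the picture, and contact is only just starting. Continuing gently.

arm_command(
  steps=[
    [0.03, 0, 0, 0, 0, 0],
    [0.06, 0, 0, 0, 0, 0],
    [0.09, 0, 0, 0, 0, 0],
    [0.12, 0, 0, 0, 0, 0],
    [0.15, 0, 0, 0, 0, 0],
    [0.15, 0, 0, 0, 0, 0],
    [0.15, 0, 0, 0, 0, 0],
  ],
)

```text
t: 33.85
eef_pos: [568.6, 171.1, 200.3]
tcp_rot: [3.141, 0.004, 0.063]
ft_force: [-9.5, 1.0, 6.3]
opening: 0.007
```

arm_command(
  steps=[
    [-0.5, 0, 0, 0, 0, 0],
    [-1, 0, 0, 0, 0, 0],
    [-1, 2, 0, 0, 0, 0],
    [-1, 5, 0, 0, 0, 0],
    [-1, 8, 0, 0, 0, 0],
    [-1, 11, 0, 0, 0, 0],
    [-1, 13.5, 0, 0, 0, 0],
    [-1, 15, 0, 0, 0, 0],
    [-1, 15, 0, 0, 0, 0],
    [-1, 15, 0, 0, 0, 0],
  ],
)

```text
t: 34.68
eef_pos: [569.0, 20.2, 200.5]
tcp_rot: [3.141, -0.001, 0.061]
ft_force: [-0.6, 0.4, -0.3]
opening: 0.0
```

arm_command(
  steps=[
    [0.1, 0, 0, 0, 0, 0],
    [0.2, 0, 0, 0, 0, 0],
    [0.3, 0, 0, 0, 0, 0],
    [0.4, 0, 0, 0, 0, 0],
    [0.5, 0, 0, 0, 0, 0],
    [0.6, 0, 0, 0, 0, 0],
    [0.7, 0, 0, 0, 0, 0],
    [0.8, 0, 0, 0, 0, 0],
    [0.85, 0, 0, 0, 0, 0],
    [0.9, 0, 0, 0, 0, 0],
    [0.9, 0, 0, 0, 0, 0],
  ],
)

```text
t: 35.6
eef_pos: [577.4, 21.3, 200.3]
tcp_rot: [-3.141, 0.002, 0.063]
ft_force: [-6.0, 0.2, 2.7]
opening: 0.005
```

arm_command(
  steps=[
    [0.05, 0, 0, 0, 0, 0],
    [0.05, 0, 0, 0, 0, 0],
    [-0.5, 0, 0, 0, 0, 0],
    [-1.5, 0, 0, 0, 0, 0],
    [-2, 0, -4, 0, 0, 0],
    [-4, 0, -8, 0, 0, 0],
    [-8, 0, -12, 0, 0, 0],
    [-12, 0, -16, 0, 0, 0],
    [-15, 0, -20, 0, 0, 0],
    [-15, 0, -24, 0, 0, 0],
    [-15, 0, -24, 0, 0, 0],
  ],
  jaw=0,
)

```text
t: 36.52
eef_pos: [426.4, 11.9, 442.7]
tcp_rot: [3.141, -0.002, 0.063]
ft_force: [0.5, 0.9, 0.6]
opening: 0.006
```

```bash
cat > chk.py <<'E'
from h import *
def run(im,yd=3.5,bx=-14):
    y=np.radians(yd); g=cv2.cvtColor(im,cv2.COLOR_RGB2GRAY).astype(np.float32)
    d=np.array([np.sin(y),-np.cos(y)]); e=np.array([np.cos(y),np.sin(y)]); O=np.array([564,310])+206*d
    def half(v,t):
        hi,lo=v[:6].max(),np.median(v[-6:]); th=(hi+lo)/2; i=np.where(v<th)[0]; i=i[i>v[:10].argmax()][0]; return t[i-1]+(v[i-1]-th)/(v[i-1]-v[i])
    for nm,z,xs in(("fence",16,(46,49,53,56)),("se",14,(8,12,16,26,30,34))):
        for s in(-1,1):
            t=np.arange(102,122,1.); r=[]
            for x in xs:
                uv=proj(np.c_[O+s*t[:,None]*d+x*e,np.full(len(t),z)]).astype(np.float32)
                r.append(half(cv2.remap(g,uv[None,:,0],uv[None,:,1],cv2.INTER_LINEAR)[0],t)*s)
            print(nm,s,np.round(r,1))
    def edge(lo,hi,z):
        W=[]
        for t in np.arange(-95,96,5):
            q=np.arange(lo,hi,.5); uv=proj(np.c_[O+t*d+q[:,None]*e,np.full(len(q),z)]).astype(np.float32)
            v=cv2.remap(g,uv[None,:,0],uv[None,:,1],cv2.INTER_CUBIC)[0]; G=abs(np.gradient(v)); w=G*(G>.6*G.max()); W.append((t,(w*q).sum()/w.sum()))
        W=np.array(W); k=np.polyfit(*W.T,1); k=np.polyfit(*W[abs(W[:,1]-np.polyval(k,W[:,0]))<1.2].T,1); return k[1].round(2),np.degrees(k[0]).round(2)
    print("se low edge",edge(-14,12,14),"fence outer",edge(52,75,16),"deck low",edge(-38,-16,8))
E
python3 - <<'E'
from chk import *
print(state()["eef_pos"],state()["tcp_rot"][2])
im=read_camera("top"); np.save("top5.npy",im); run(im)
print("before:"); run(np.load("top3.npy"))
E
```

```text
[426.4075504   11.94122219 442.70927713] 0.06259279934837703
fence -1 [-108.4 -108.6 -108.8 -108.9]
fence 1 [112.9 113.1 113.2 113.3]
se -1 [-109.8 -109.6 -108.  -109.4 -109.3 -108.8]
se 1 [113.5 113.4 113.6 112.3 112.1 112.4]
se low edge (np.float64(-3.0), np.float64(-1.56)) fence outer (np.float64(63.2), np.float64(0.28)) deck low (np.float64(-25.04), np.float64(-0.42))
before:
fence -1 [-108.7 -108.7 -108.8 -109.1]
fence 1 [113.  113.1 113.2 113.3]
se -1 [-110.6 -110.7 -110.6 -109.1 -109.3 -109.3]
se 1 [113.  112.4 112.5 112.6 112.3 112.3]
se low edge (np.float64(-0.03), np.float64(0.56)) fence outer (np.float64(63.15), np.float64(0.24)) deck low (np.float64(-25.5), np.float64(-0.3))
```

Run:
```python
from h import *
crop("top",165,170,300,230,5.9,"c5",np.load("top5.npy"))
```

```text
(no output)
```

View pics/c5.png

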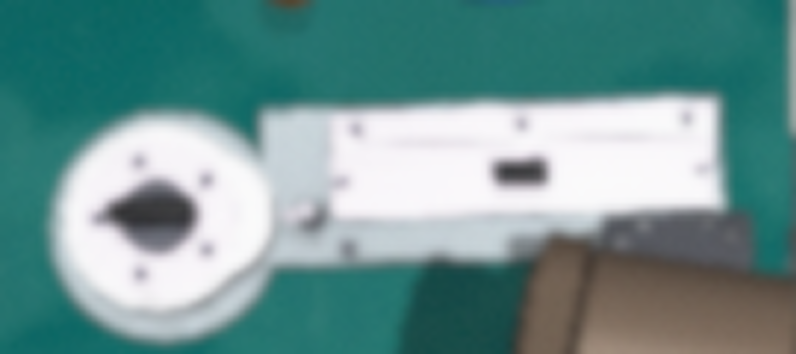

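The ends look level at left (330) and right (717). The arm hides the right part of the low edge, so that edge number isn't valid. Now the weights: refine their positions, check for others by colour, and locate the tub.

Run:
```python
from h import *
np.set_printoptions(precision=1,suppress=True)
im=np.load("top5.npy")
hsv=cv2.cvtColor(im,cv2.COLOR_RGB2HSV); m=cv2.inRange(hsv,(14,50,130),(26,200,255)); n,l,s,c=cv2.connectedComponentsWithStats(m)
for i in range(1,n):
    if s[i,4]>30: print("brass?",s[i],c[i],unproj([c[i]],28)[0])
for w in((440.7,411.5),(384.4,-167.7)):
    # silhouette of body circle: project model: cylinder r20 z3..30 + head -> compare with mask centroid
    a=np.linspace(0,2*np.pi,60); P=np.vstack([np.c_[w[0]+20*np.cos(a),w[1]+20*np.sin(a),np.full(60,z)] for z in(2,30)]+[np.c_[w[0]+11*np.cos(a),w[1]+11*np.sin(a),np.full(60,58)]])
    uv=proj(P); print(w,"silhouette bbox",uv.min(0),uv.max(0))
print("tub",unproj(c2([(85,178)]),70),"mach corner",unproj(c2([(148,80),(130,0)]),[0.]),unproj(c2([(148,80)]),[60.]))
p=[im[r-0,cx] for cx,r in((158,243),(333,264))]; print(p)
```

```text
brass? [192 114   9   8  42] [196.6 118.1] [874.8 310.   28. ]
brass? [263 114  22  22 299] [273.5 124.3] [859.8  44.   28. ]
brass? [207 159  10   9  41] [212.6 163.2] [716.1 247.   28. ]
brass? [263 224  36  16 235] [280.4 231.9] [487.3  10.4  28. ]
brass? [153 237  13  12  99] [158.5 242.5] [441.  412.9  28. ]
brass? [405 239  27  11  77] [417.7 244. ] [ 459.1 -446.1   28. ]
brass? [409 242  18   5  49] [416.8 244.1] [ 458.8 -443.1   28. ]
brass? [247 257   7  12  47] [250.1 262.3] [383.9 107.3  28. ]
brass? [327 259  13  12  93] [332.8 264.4] [ 384.3 -164.8   28. ]
brass? [297 265   6  12  37] [299.7 269.8] [363.6 -56.4  28. ]
brass? [  86  307  136  113 2216] [144.6 345.2] [110.8 435.3  28. ]
brass? [ 371  318  158  102 2630] [474.1 364.6] [  77.8 -619.    28. ]
brass? [357 322  12  98 835] [362.2 372.2] [  45.4 -261.6   28. ]
brass? [530 331  30  89 355] [541.5 359.3] [  99.7 -835.8   28. ]
brass? [538 343   5  22  77] [540.  353.4] [ 117.9 -832.    28. ]
brass? [127 378   7   8  33] [130.2 381.4] [ -1.4 472.9  28. ]
brass? [511 378   6  31 141] [513.4 393.1] [  -6.2 -740.5   28. ]
brass? [140 383  63  30 809] [171.1 397.7] [-47.2 340.7  28. ]
brass? [534 389   2  31  31] [534.4 404. ] [ -37.3 -805.1   28. ]
brass? [538 388   7  32 132] [541.  403.3] [ -34.8 -826.2   28. ]
brass? [ 206  393   89   27 1043] [249.8 408.2] [-72.4  91.8  28. ]
(440.7, 411.5) silhouette bbox [152.7 236.5] [166.7 249.3]
(384.4, -167.7) silhouette bbox [326.8 258.2] [339.8 270.8]
tub [[381.5 487.5  70. ]] mach corner [[469.2 461.3   0. ]
 [536.9 481.4   0. ]] [[462.7 445.3  60. ]]
[array([242, 237, 178], dtype=uint8), array([248, 245, 185], dtype=uint8)]
```

Run:
```python
from h import *
plan([(440.7,412.3,330,-5),(440.7,412.3,201.5,-5),(440.7,412.3,300,-5),(593.5,171.7,300,3.5),(593.5,171.7,216,3.5),(593.5,171.7,420,3.5)],(426.4,11.9,440.5,3.6))
```

```text
(np.float64(440.7), np.float64(412.3), np.float64(330.0), np.float64(-5.0)) -> [3.94, -39.87, 11.05, 0.0, 0.0, 8.6]
(np.float64(440.7), np.float64(412.3), np.float64(201.5), np.float64(-5.0)) -> [0.0, -0.0, 12.85, 0.0, 0.0, 0.0]
(np.float64(440.7), np.float64(412.3), np.float64(300.0), np.float64(-5.0)) -> [0.0, -0.0, -9.85, 0.0, 0.0, 0.0]
(np.float64(593.5), np.float64(171.7), np.float64(300.0), np.float64(3.5)) -> [17.32, 22.64, -0.0, 0.0, 0.0, -8.5]
(np.float64(593.5), np.float64(171.7), np.float64(216.0), np.float64(3.5)) -> [0.0, 0.0, 8.4, 0.0, 0.0, 0.0]
(np.float64(593.5), np.float64(171.7), np.float64(420.0), np.float64(3.5)) -> [0.0, 0.0, -20.4, 0.0, 0.0, 0.0]
```

arm_command(
  steps=[
    [3.94, -39.87, 11, 0, 0, 8.6],
    [3.94, -39.87, 11, 0, 0, 8.6],
    [3.94, -39.87, 11, 0, 0, 8.6],
    [3.94, -39.87, 11, 0, 0, 8.6],
    [3.94, -39.87, 11, 0, 0, 8.6],
    [3.94, -39.87, 11, 0, 0, 8.6],
    [3.94, -39.87, 11, 0, 0, 8.6],
    [3.94, -39.87, 11, 0, 0, 8.6],
    [3.94, -39.87, 11, 0, 0, 8.6],
    [3.94, -39.87, 11, 0, 0, 8.6],
    [3.94, -39.87, 11, 0, 0, 8.6],
    [3.94, -39.87, 11, 0, 0, 8.6],
  ],
  jaw=6.5,
)

```text
t: 37.57
eef_pos: [442.0, 414.2, 329.0]
tcp_rot: [3.141, 0.001, -0.084]
ft_force: [0.4, -0.4, -0.4]
opening: 0.677
```

arm_command(
  steps=[
    [0, 0, 2, 0, 0, 0],
    [0, 0, 4, 0, 0, 0],
    [0, 0, 6, 0, 0, 0],
    [0, 0, 8, 0, 0, 0],
    [0, 0, 10, 0, 0, 0],
    [0, 0, 11.5, 0, 0, 0],
    [0, 0, 12.5, 0, 0, 0],
    [0, 0, 12.85, 0, 0, 0],
    [0, 0, 12.85, 0, 0, 0],
    [0, 0, 12.85, 0, 0, 0],
  ],
)

```text
t: 38.4
eef_pos: [442.9, 412.0, 202.7]
tcp_rot: [-3.141, -0.001, -0.088]
ft_force: [0.5, -0.2, -0.5]
opening: 0.684
```

arm_command(
  steps=[
    [0, 0, 0, 0, 0, 0],
    [0, 0, 0, 0, 0, 0],
    [0, 0, 0, 0, 0, 0],
    [0, 0, 0, 0, 0, 0],
    [0, 0, 0, 0, 0, 0],
    [0, 0, 0, 0, 0, 0],
    [0, 0, 0, 0, 0, 0],
    [0, 0, 0, 0, 0, 0],
  ],
  jaw=3,
)

```text
t: 39.07
eef_pos: [442.5, 412.4, 202.2]
tcp_rot: [-3.142, 0.0, -0.087]
ft_force: [-1.5, -0.1, 5.3]
opening: 0.408
```

arm_command(
  steps=[
    [0, 0, -0.5, 0, 0, 0],
    [0, 0, -1.5, 0, 0, 0],
    [0, 0, -3, 0, 0, 0],
    [0, 0, -5, 0, 0, 0],
    [0, 0, -7, 0, 0, 0],
    [0, 0, -9, 0, 0, 0],
    [0, 0, -9.8, 0, 0, 0],
    [0, 0, -9.8, 0, 0, 0],
    [0, 0, -9.8, 0, 0, 0],
    [0, 0, -9.8, 0, 0, 0],
  ],
)

```text
t: 39.9
eef_pos: [442.4, 412.1, 298.7]
tcp_rot: [3.14, 0.001, -0.087]
ft_force: [0.4, -0.1, -4.8]
opening: 0.411
```

Run:
```python
from h import *
s=state();print(s["eef_pos"],s["ft_force"],s["opening"])
plan([(593.5,171.7,300,3.5),(593.5,171.7,216,3.5)])
```

```text
[442.39332782 412.11278983 298.7374772 ] [ 0.37691824 -0.10368014 -4.76094061] 0.41056554411513274
(np.float64(593.5), np.float64(171.7), np.float64(300.0), np.float64(3.5)) -> [17.15, 22.63, -0.13, 0.0, 0.0, -8.5]
(np.float64(593.5), np.float64(171.7), np.float64(216.0), np.float64(3.5)) -> [0.0, 0.0, 8.4, 0.0, 0.0, 0.0]
```

arm_command(
  steps=[
    [0.8, 1, 0, 0, 0, -0.5],
    [2.4, 3.2, 0, 0, 0, -1],
    [4.5, 6, 0, 0, 0, -2],
    [6.8, 9, 0, 0, 0, -3.5],
    [9, 12, 0, 0, 0, -5],
    [11.3, 15, 0, 0, 0, -6],
    [13.6, 18, 0, 0, 0, -7],
    [15.4, 20.3, 0, 0, 0, -8],
    [16.5, 21.8, 0, 0, 0, -8.5],
    [17.15, 22.63, 0, 0, 0, -8.5],
    [17.15, 22.63, 0, 0, 0, -8.5],
    [17.15, 22.63, 0, 0, 0, -8.5],
  ],
)

```text
t: 40.9
eef_pos: [593.5, 172.0, 299.0]
tcp_rot: [3.142, 0.002, 0.06]
ft_force: [0.2, -0.4, -4.7]
opening: 0.407
```

arm_command(
  steps=[
    [0, 0, 2, 0, 0, 0],
    [0, 0, 4, 0, 0, 0],
    [0, 0, 5, 0, 0, 0],
    [0, 0, 6, 0, 0, 0],
    [0, 0, 6.5, 0, 0, 0],
    [0, 0, 6.8, 0, 0, 0],
    [0, 0, 6.8, 0, 0, 0],
    [0, 0, 6.8, 0, 0, 0],
  ],
)

```text
t: 41.57
eef_pos: [593.8, 172.1, 232.4]
tcp_rot: [3.142, -0.001, 0.061]
ft_force: [-0.0, -0.6, -5.1]
opening: 0.407
```

arm_command(
  steps=[
    [0, 0, 0.5, 0, 0, 0],
    [0, 0, 0.9, 0, 0, 0],
    [0, 0, 1.2, 0, 0, 0],
    [0, 0, 1.4, 0, 0, 0],
    [0, 0, 1.55, 0, 0, 0],
    [0, 0, 1.65, 0, 0, 0],
    [0, 0, 1.65, 0, 0, 0],
    [0, 0, 1.65, 0, 0, 0],
  ],
)

```text
t: 42.23
eef_pos: [593.6, 171.9, 216.2]
tcp_rot: [3.141, -0.0, 0.061]
ft_force: [-3.5, -1.0, 5.3]
opening: 0.407
```

arm_command(
  steps=[
    [0, 0, 0, 0, 0, 0],
    [0, 0, 0, 0, 0, 0],
    [0, 0, 0, 0, 0, 0],
    [0, 0, 0, 0, 0, 0],
    [0, 0, 0, 0, 0, 0],
    [0, 0, 0, 0, 0, 0],
    [0, 0, -2, 0, 0, 0],
    [0, 0, -5, 0, 0, 0],
    [0, 0, -9, 0, 0, 0],
    [0, 0, -13, 0, 0, 0],
    [0, 0, -17, 0, 0, 0],
    [0, 0, -20, 0, 0, 0],
  ],
  jaw=5.6,
)

```text
t: 43.23
eef_pos: [593.4, 171.9, 418.9]
tcp_rot: [-3.141, -0.003, 0.061]
ft_force: [0.4, -0.2, 0.3]
opening: 0.589
```

arm_command(
  steps=[
    [-20, 25, -3, 0, 0, 0],
    [-20, 25, -3, 0, 0, 0],
    [-20, 25, -3, 0, 0, 0],
    [-20, 25, -3, 0, 0, 0],
    [-20, 25, -3, 0, 0, 0],
    [-20, 25, -3, 0, 0, 0],
    [-20, 25, -3, 0, 0, 0],
    [-20, 25, -3, 0, 0, 0],
    [-20, 25, -3, 0, 0, 0],
    [-20, 25, -3, 0, 0, 0],
    [-20, 25, -3, 0, 0, 0],
  ],
)

```text
t: 44.15
eef_pos: [409.6, -89.7, 445.5]
tcp_rot: [3.141, -0.001, 0.06]
ft_force: [-0.6, 1.0, 0.6]
opening: 0.587
```

Run:
```python
from chk import *
s=state();print(s["eef_pos"],s["tcp_rot"])
im=read_camera("top"); np.save("top6.npy",im); run(im)
A=cv2.resize(im[170:230,165:300],None,fx=5.9,fy=5.9,interpolation=cv2.INTER_CUBIC)
b=read_camera("side"); B=cv2.resize(b[195:245,235:370],(A.shape[1],290),interpolation=cv2.INTER_CUBIC)
cv2.imwrite("pics/v3.png",np.vstack([A,B])[:600,:800,::-1])
plan([(384.4,-167,330,-5),(384.4,-167,201.5,-5)])
```

```text
[409.55369147 -89.65547914 445.53011148] [ 3.14146247e+00 -5.68411478e-04  6.03974343e-02]
fence -1 [-108.4 -108.7 -108.6 -108.9]
fence 1 [113.1 113.2 113.3 113.4]
se -1 [-109.8 -109.7 -108.3 -109.6 -109.6 -109. ]
se 1 [113.7 113.5 113.6 112.4 112.2 112.5]
se low edge (np.float64(1.67), np.float64(-1.25)) fence outer (np.float64(63.21), np.float64(0.27)) deck low (np.float64(-25.5), np.float64(-0.32))
(np.float64(384.4), np.float64(-167.0), np.float64(330.0), np.float64(-5.0)) -> [-3.03, 7.62, 11.53, 0.0, 0.0, 8.57]
(np.float64(384.4), np.float64(-167.0), np.float64(201.5), np.float64(-5.0)) -> [0.0, -0.0, 12.85, 0.0, 0.0, 0.0]
```

View pics/v3.png

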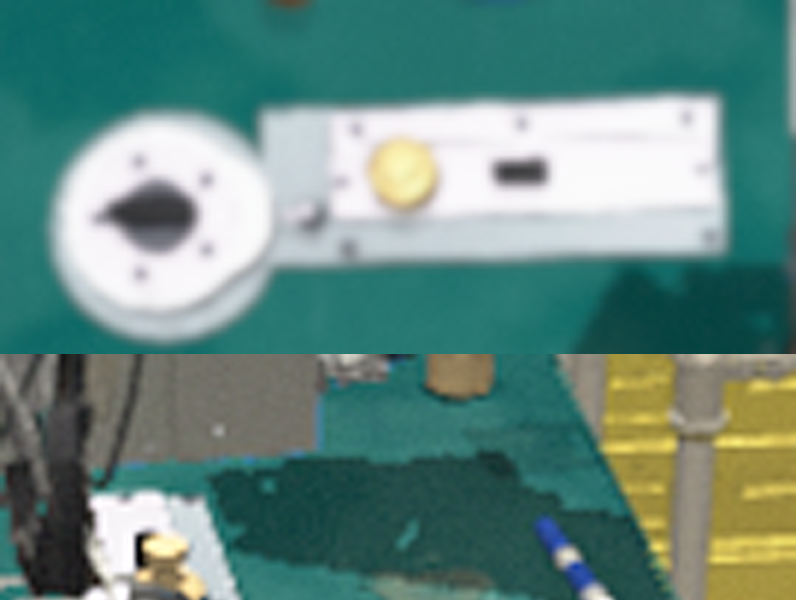

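Weight 1 stands at (404,174), mid-width and left of the rail. The straightedge's low edge, (335,217) to (718,206), is parallel to the fence. Next, weight 2.

arm_command(
  steps=[
    [-3, 7.6, 2, 0, 0, 4],
    [-3, 7.6, 5, 0, 0, 8.6],
    [-3, 7.6, 8, 0, 0, 8.6],
    [-3, 7.6, 10, 0, 0, 8.6],
    [-3, 7.6, 11.5, 0, 0, 8.6],
    [-3, 7.6, 11.5, 0, 0, 8.6],
    [-3, 7.6, 11.5, 0, 0, 8.6],
    [-3, 7.6, 11.5, 0, 0, 8.6],
    [-3, 7.6, 11.5, 0, 0, 8.6],
  ],
  jaw=6.5,
)

```text
t: 45.0
eef_pos: [384.5, -167.2, 331.4]
tcp_rot: [3.141, -0.002, -0.088]
ft_force: [-0.7, -0.0, 0.6]
opening: 0.685
```

arm_command(
  steps=[
    [0, 0, 2, 0, 0, 0],
    [0, 0, 4, 0, 0, 0],
    [0, 0, 6, 0, 0, 0],
    [0, 0, 8, 0, 0, 0],
    [0, 0, 10, 0, 0, 0],
    [0, 0, 11.5, 0, 0, 0],
    [0, 0, 12.5, 0, 0, 0],
    [0, 0, 12.8, 0, 0, 0],
    [0, 0, 12.8, 0, 0, 0],
    [0, 0, 12.8, 0, 0, 0],
  ],
)

```text
t: 45.83
eef_pos: [384.3, -167.5, 203.2]
tcp_rot: [3.141, -0.001, -0.089]
ft_force: [-0.3, -0.4, 0.2]
opening: 0.681
```

arm_command(
  steps=[
    [0, 0, 0, 0, 0, 0],
    [0, 0, 0, 0, 0, 0],
    [0, 0, 0, 0, 0, 0],
    [0, 0, 0, 0, 0, 0],
    [0, 0, 0, 0, 0, 0],
    [0, 0, 0, 0, 0, 0],
    [0, 0, 0, 0, 0, 0],
    [0, 0, 0, 0, 0, 0],
  ],
  jaw=3,
)

```text
t: 46.5
eef_pos: [384.0, -167.5, 202.7]
tcp_rot: [3.141, -0.0, -0.089]
ft_force: [-1.3, -0.6, 6.2]
opening: 0.407
```

Run:
```python
from h import *
plan([(384,-167.5,432,-5),(425,45,432,3.5),(601.5,41.9,300,3.5),(601.5,41.9,232,3.5)],(384,-167.5,202.7,-5.1))
```

```text
(np.float64(384.0), np.float64(-167.5), np.float64(432.0), np.float64(-5.0)) -> [0.0, -0.0, -22.93, 0.0, 0.0, -0.1]
(np.float64(425.0), np.float64(45.0), np.float64(432.0), np.float64(3.5)) -> [2.23, -21.53, -0.0, 0.0, 0.0, -8.5]
(np.float64(601.5), np.float64(41.9), np.float64(300.0), np.float64(3.5)) -> [17.6, 1.39, 13.2, 0.0, 0.0, 0.0]
(np.float64(601.5), np.float64(41.9), np.float64(232.0), np.float64(3.5)) -> [0.0, 0.0, 6.8, 0.0, 0.0, 0.0]
```

arm_command(
  steps=[
    [0, 0, -0.5, 0, 0, 0],
    [0, 0, -1.5, 0, 0, 0],
    [0, 0, -4, 0, 0, 0],
    [0, 0, -7, 0, 0, 0],
    [0, 0, -10, 0, 0, 0],
    [0, 0, -13, 0, 0, 0],
    [0, 0, -16, 0, 0, 0],
    [0, 0, -19, 0, 0, 0],
    [0, 0, -21.5, 0, 0, 0],
    [0, 0, -23, 0, 0, 0],
    [0, 0, -23, 0, 0, 0],
    [0, 0, -23, 0, 0, 0],
  ],
)

```text
t: 47.5
eef_pos: [383.6, -167.2, 432.3]
tcp_rot: [3.141, -0.0, -0.089]
ft_force: [0.2, 0.6, -5.3]
opening: 0.405
```

arm_command(
  steps=[
    [0.1, -1, 0, 0, 0, -0.5],
    [0.3, -3, 0, 0, 0, -1.5],
    [0.6, -6, 0, 0, 0, -3],
    [0.9, -9, 0, 0, 0, -4],
    [1.2, -12, 0, 0, 0, -5],
    [1.5, -15, 0, 0, 0, -6],
    [1.9, -18, 0, 0, 0, -7],
    [2.1, -20.3, 0, 0, 0, -8],
    [2.3, -21.5, 0, 0, 0, -8.6],
    [2.3, -21.5, 0, 0, 0, -8.6],
    [2.3, -21.5, 0, 0, 0, -8.6],
    [2.3, -21.5, 0, 0, 0, -8.6],
  ],
)

```text
t: 48.5
eef_pos: [425.8, 44.5, 431.5]
tcp_rot: [3.142, 0.002, 0.061]
ft_force: [-0.5, 0.1, -4.6]
opening: 0.406
```

arm_command(
  steps=[
    [1, 0.1, 0.5, 0, 0, 0],
    [3, 0.2, 2, 0, 0, 0],
    [5.5, 0.4, 4, 0, 0, 0],
    [8, 0.6, 6, 0, 0, 0],
    [10.5, 0.8, 8, 0, 0, 0],
    [13, 1, 10, 0, 0, 0],
    [15, 1.2, 11.5, 0, 0, 0],
    [16.8, 1.3, 12.5, 0, 0, 0],
    [17.6, 1.4, 13.2, 0, 0, 0],
    [17.6, 1.4, 13.2, 0, 0, 0],
    [17.6, 1.4, 13.2, 0, 0, 0],
    [17.6, 1.4, 13.2, 0, 0, 0],
  ],
)

```text
t: 49.5
eef_pos: [602.0, 41.0, 300.7]
tcp_rot: [3.142, 0.0, 0.061]
ft_force: [-0.1, 0.3, -5.2]
opening: 0.406
```

Run:
```python
from h import *
s=state();print(s["eef_pos"],s["tcp_rot"])
plan([(601.5,41.9,232,3.5)])
im=read_camera("top"); np.save("top7.npy",im)
```

```text
[602.02138229  41.04783739 300.70777173] [3.14151372e+00 2.40462101e-04 6.05730861e-02]
(np.float64(601.5), np.float64(41.9), np.float64(232.0), np.float64(3.5)) -> [-0.05, -0.09, 6.87, 0.0, 0.0, -0.03]
```

arm_command(
  steps=[
    [-0.05, 0, 2, 0, 0, 0],
    [-0.05, 0, 4, 0, 0, 0],
    [-0.05, 0, 5.5, 0, 0, 0],
    [-0.05, 0, 6.8, 0, 0, 0],
    [-0.05, 0, 7.5, 0, 0, 0],
    [-0.05, 0, 7.9, 0, 0, 0],
    [-0.05, 0, 8.2, 0, 0, 0],
    [-0.05, 0, 8.35, 0, 0, 0],
    [-0.05, 0, 8.45, 0, 0, 0],
    [-0.05, 0, 8.45, 0, 0, 0],
    [-0.05, 0, 8.45, 0, 0, 0],
  ],
)

```text
t: 50.47
eef_pos: [602.1, 41.3, 216.8]
tcp_rot: [3.141, -0.001, 0.061]
ft_force: [-1.8, -0.3, 4.0]
opening: 0.407
```

arm_command(
  steps=[
    [0, 0, 0, 0, 0, 0],
    [0, 0, 0, 0, 0, 0],
    [0, 0, 0, 0, 0, 0],
    [0, 0, 0, 0, 0, 0],
    [0, 0, 0, 0, 0, 0],
    [0, 0, 0, 0, 0, 0],
    [0, 0, -2, 0, 0, 0],
    [0, 0, -5, 0, 0, 0],
    [0, 0, -9, 0, 0, 0],
    [0, 0, -13, 0, 0, 0],
    [0, 0, -17, 0, 0, 0],
    [0, 0, -20, 0, 0, 0],
  ],
  jaw=5.6,
)

```text
t: 51.47
eef_pos: [601.8, 41.4, 419.4]
tcp_rot: [3.141, -0.003, 0.061]
ft_force: [-0.1, 0.0, 0.2]
opening: 0.59
```

arm_command(
  steps=[
    [-19, 14, -3, 0, 0, 0],
    [-19, 14, -3, 0, 0, 0],
    [-19, 14, -3, 0, 0, 0],
    [-19, 14, -3, 0, 0, 0],
    [-19, 14, -3, 0, 0, 0],
    [-19, 14, -3, 0, 0, 0],
    [-19, 14, -3, 0, 0, 0],
    [-19, 14, -3, 0, 0, 0],
    [-19, 14, -3, 0, 0, 0],
    [-19, 14, -3, 0, 0, 0],
  ],
)

```text
t: 52.3
eef_pos: [421.7, -109.6, 445.7]
tcp_rot: [-3.142, 0.0, 0.062]
ft_force: [0.5, -0.3, -0.4]
opening: 0.59
```

Run:
```python
from chk import *
s=state();print(s["eef_pos"],s["tcp_rot"])
im=read_camera("top"); np.save("top8.npy",im); run(im)
A=cv2.resize(im[170:230,165:300],None,fx=5.9,fy=5.9,interpolation=cv2.INTER_CUBIC)
b=read_camera("side"); B=cv2.resize(b[195:255,235:370],(A.shape[1],245),interpolation=cv2.INTER_CUBIC)
cv2.imwrite("pics/v4.png",np.vstack([A,B])[:600,:800,::-1])
y=np.radians(3.5)
for l in(-141,-271):
    w=[564+21*np.cos(y)-l*np.sin(y),310+21*np.sin(y)+l*np.cos(y)]; a=np.linspace(0,6.28,60)
    P=np.vstack([np.c_[w[0]+20*np.cos(a),w[1]+20*np.sin(a),np.full(60,z+14)] for z in(2,30)]+[np.c_[w[0]+11*np.cos(a),w[1]+11*np.sin(a),np.full(60,72)]]); uv=proj(P); print("pred",uv.min(0),uv.max(0))
m=cv2.inRange(cv2.cvtColor(im,cv2.COLOR_RGB2HSV),(14,40,120),(30,220,255))[170:230,200:300]; n,L,s,c=cv2.connectedComponentsWithStats(m)
for i in range(1,n):
    if s[i,4]>50: print(s[i]+[200,170,0,0,0])
```

```text
[ 421.6688726  -109.55275256  445.7427976 ] [-3.14152701e+00  7.07883636e-06  6.18381325e-02]
fence -1 [-108.4 -108.7 -108.8 -108.9]
fence 1 [113.1 113.3 113.3 113.4]
se -1 [-109.9 -109.7 -108.2 -109.2 -109.5 -108.7]
se 1 [113.7 113.5 113.7 112.4 112.3 112.6]
se low edge (np.float64(3.14), np.float64(0.08)) fence outer (np.float64(63.23), np.float64(0.29)) deck low (np.float64(-25.36), np.float64(-0.23))
pred [227.14470294 192.40834982] [239.78696709 205.65338717]
pred [266.18177417 191.11971846] [278.17888727 204.36955409]
[227 193  12  13 113]
[266 192  12  12 109]
```

View pics/v4.png

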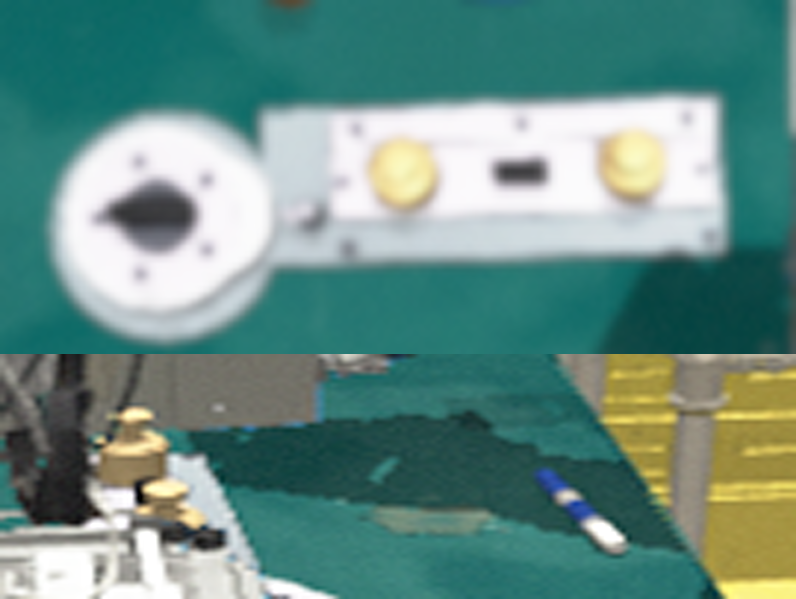

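Both weights stand upright at (404,174) and (633,164), on either side of the rail (520,172). The wheel, fence and straightedge are unchanged. Handing in.

```bash
python3 -c "
from cell import *
print(job_done())"
```

```text
the job is handed in; nothing more can be done
None
```

The job is done and handed in at about 52 s, well inside the 210 s limit.

- **Hex keys:** they are in the yellow tray, seen in both cameras after release.
- **Wheel:** I turned it by the hub grip at about 1 rad/s or less and left its high spot at the pointer. The jaws set it to -86.4°, against about -86.5° for the pointer. The bolt holes mostly agree (-87.4° to -87.9°, with one pairing at -84°). The rim-outline fit disagreed, reading -82° to -85°. I gave it less weight because the rim has little contrast against the foot and deck.
- **Straightedge:** it lies on the deck, pressed against the fence near both ends with about 6 to 9 N. The image puts its ends within about 1 mm of the fence's ends. I could not remeasure its long edge by script at the end, because the arm and then the weights got in the way. By eye it runs parallel to the fence.
- **Weights:** only two brass weights were out. Both stand upright on the straightedge, one on each side of its grip, within about one image pixel (3 mm) of the centred position.

I moved nothing else on the bench on purpose. The last pictures did not cover the tray, the nippers or the tub.

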